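Make up the drilling kit and the handpiece servicing kit in their colour-coded trays

TASK

Make up two kits from the stock on the cabinet: in the yellow tray, for drilling, the red-banded handpiece on the two V rests and the blue bur block, burs up, in the rectangular pocket; in the green tray, for servicing, the blue-banded handpiece on the two V rests, the brown oil bottle upright in the round well and the white carton of indicator strips standing in the rectangular pocket. Set everything down without dropping it, down in its recess or in both rests, and leave the white test coil and the timer where they are.

Things in the scene. Friction and masses are not known exactly. Their poses are not given: they have to be found in the camera images.
- tray_yellow: yellow tray 132 (x) x 164 (y) x 11 mm, still. Origin: middle of underside; +x away from robot, +y left (yaw within 0.2 rad). Same shape as the green tray (whose entry gives the rests). Near half: grey deck, top z=11, with two recesses down to the floor at z=3: rectangular pocket 46 (x) x 74 (y), centre x=-34, y=36; round well 40 across, centre x=-34, y=-48.
- tray_green: green tray 132 (x) x 164 (y) x 11 mm, still. Origin: middle of underside; +x away from robot, +y left (yaw within 0.2 rad). Same shape as the yellow tray (whose entry gives the recesses). Far half: two 9 mm thick rubber V rests at x=34, y=-32 and 32; 45 degree flanks, V bottom z=22, tips z=41. A handpiece lies along y in both Vs, head to either end, axis about z=32.
- handpiece_red: dental handpiece with a red colour-code band 8 mm wide round its middle, pale grey, 144 mm long, 70 g, lying. Origin: underside, mid-length; its y runs from the bent head (y=-70, bur to +x) to the rear end (y=60). Rear half: straight round handle 15-18 mm thick, axis at x=-6, z=9. Grip it across at x=-6, y=14; that point goes midway between the rests. It can roll a little.
- handpiece_blue: dental handpiece with a blue colour-code band 8 mm wide round its middle, pale grey, 144 mm long, 70 g, lying. Origin: underside, mid-length; its y runs from the bent head (y=-70, bur to +x) to the rear end (y=60). Rear half: straight round handle 15-18 mm thick, axis at x=-6, z=9. Grip it across at x=-6, y=14; that point goes midway between the rests. It can roll a little.
- bur_block: blue anodised bur stand, 34 mm (x) by 58 mm (y), solid block 20 mm high with thin burs standing up to 35 mm, 0.12 kg. Origin: centre of its underside, z up. Grip it across its 34 mm, fingertips at least 9 mm above its underside so that they clear the deck of the tray.
- dropper_bottle: small brown oil bottle with black dropper cap, 31 mm across, body 64 mm high, cap 20 mm across up to 102 mm, 70 g, standing. Origin: centre of its underside, z up. Grip it round the body, 40 to 64 mm up.
- strip_box: white carton of indicator strips with a purple band, 34 mm (x) by 62 mm (y) by 88 mm high, 90 g, standing. Origin: centre of its underside, z up. Grip it across its 34 mm near the top.
- helix_tester: bystander: white coil of tubing with a blue capsule, 48 x 54 x 21 mm, stays where it is. Origin: centre of its underside.
- bench_timer: bystander: pale grey digital timer with three round keys, 60 x 64 x 20 mm, stays where it is. Origin: centre of its underside.
Mind the look-alikes: they are no part of the job. There is more than one size of the dropper_bottle; the job needs the middle-sized.

How it is judged:
By the outcome, as a careful person would: the job done as asked, in the order asked, and still so for the second after the job is handed in, with the robot touching nothing.
It also fails if it takes over 112 s, if anything falls off the work surface, if the arm or the gripper's body presses on something with over 40 N, if the wrist force passes 120 N, or if a joint passes its speed limit or range.

ROBOT

A 6-joint arm with a two-finger parallel gripper is mounted at the origin on a cart in front of the work surface, level with it; the furniture and walls round the work are solid. World frame = base frame: x ahead of the robot, y to its left, z up, the work surface at z = 0. Lengths are in mm, angles in degrees, forces in N, time in s.
With the tool pointing down it reaches from about 350 to 850 mm from the base axis. Payload 8.1 kg.
Tool frame: the origin (TCP) lies at the very end of the fingers, on their centre line; the grasp point (between the pads) lies 19 mm behind it (r.grasp_offset is the distance from the TCP to the grasp point, in mm); z points along the fingers, y is the line along which they close (so a half turn about z gives the same grasp; the last joint's range is limited). The gripper opens to 85 mm and grips with 20 to 120 N. Pads are 22 mm wide; open, the fingers measure 114 mm over their backs; the gripper's body (76 mm by 85 mm) begins 54 mm behind the grasp point. The pads swing forward as they close: fully open they stand 13 mm farther back than shut.
Start: joints at [-81.784, 7.471, 85.268, -0, 87.261, -4.893], TCP at [136.106, -584.363, 231.292] pointing down, gripper open.
Joint ranges: [-169.43, 169.43], [-51.17, 129.36], [1.28, 143.12], [-76.62, 256.62], [0, 156.53], [-152.29, 152.29]. Speed limits (degrees/s): [136.94, 136.94, 159.86, 180, 180, 180].

INTERFACE

Orientations are given as [roll, pitch, yaw] about the fixed x, y, z axes, in that order (R = Rz(yaw) Ry(pitch) Rx(roll)).
In Python, from bench import r gives the robot as it stands.
- The arm moves only by the tool carry_out, never from a script. Its argument "commands" is a list of rows, each an object with "jaw": the finger opening in m, from 0 to 0.0854; "translation": the shift along the tool's x, y, z in m, a list of three; "spin": the turn about the tool's z in rad. A call has exactly 8 rows; each row shifts and turns the commanded pose from where the row before left it, along the tool's axes as they then stand; what a row does not reach is not made up. A row lasts 1/12 s, in which the tool goes at most 41.7 mm and 7.16 degrees, less where a joint would pass 70% of its speed; a pose out of reach is approached as far as the arm can. A call is refused whole if a number of a shift passes 0.0417 or a number of a turn 0.125, either way. A call with a gripper value outside its range is refused whole. The fingers move at their own pace and stop on an object; "squeeze" is the grip in N (left out, the last holds). Time passes only in rows, so rows that do not move let the fingers close, or fill a call up. It gives the time, the measured TCP pose, the force, the opening and the grip force at its end, in the units of the state.
- r.sense(): the state, without advancing time (a new reading comes with each control period).
- r.snapshot(name): name is "scene" or "top"; returns a dict with "pixels" (480x640x3 uint8, blue, green, red), "K" (3x3 intrinsics, pixels), "extrinsics" (4x4, takes a point from camera to world coordinates). Camera axes: x right, y down, z forward; pixel columns grow to the right and rows downward; lengths in mm; the calibration is good to about 2 mm. A picture is of the moment at which its call begins. There is no depth.
- r.hand_in(): hands the job in; it is judged then, once.
Trained networks look in a picture, given as the dict that the camera call returned (one of the last four; its "shot" number tells which), for a name from the list of things; names that differ only in an ending like _2 or _b are one class to them, and where a whole thing is asked for, a point or a joint stands for the part that bears it (a point fixed in the world has none). Each returns a list of dicts, best first, with "score" (0 to 1); they miss things now and then, are a little off and sometimes report something else, mostly with a low value. They report only what shows in the picture. A call takes as long as a camera call. They do not tell look-alikes from the thing itself.
- r.spot_in(picture, target): "xy" ([column, row] in pixels, amid what is visible of it).
- r.regions_of(picture, target): "pixels" (480x640 bool, what is visible of it) and "xy" ([column, row] in pixels, amid what is visible of it).
- r.landmark_of(picture, target): "xy" ([column, row] in pixels: a listed point, or the origin of a listed thing).
The state is a dict: "time": time; "joint_pos": joint angles; "qd": joint speeds; "joint_efforts": joint torques, N m; "tool_pos": TCP position; "tcp_rot": TCP orientation; "ft_force": force on the tool from outside, world axes, zero at the start; "wrist_torque": the same for the moment, N m; "finger_gap": finger opening in mm; "grip_force": force on a finger pad.
Only numpy, scipy, OpenCV 4.12 (cv2) and the standard library are available. Lean on these libraries where they do the work, as an engineer would, in place of code of your own. Each camera call takes 0.05 s, during which the arm holds its last target. There are 200 camera calls.

## Working session

There is one attempt and no reset: what is moved stays moved. The work goes in short steps, Python scripts to look and compute and a tool call to move; the robot and the scene stay as the last step left them, time stands still between calls to the robot, and variables do not carry over. Pictures are saved under pics/ and viewed, at most 17 in all, crops included, and the job is handed in when it is done.

Besides the shell and the picture viewer there is one more tool, called by a JSON object that holds its "name" and its "arguments", one argument or row to a line. carry_out: Moves the arm, as the interface text tells. Its arguments: {"type":"object","properties":{"commands":{"type":"array","items":{"type":"object","properties":{"jaw":{"type":"number"},"translation":{"type":"array","items":{"type":"number"}},"spin":{"type":"number"}}}},"squeeze":{"type":"number"}},"required":["commands"]}

```bash
mkdir -p pics; ls; python3 - <<'E'
from bench import r
import cv2
for n in("scene","top"):
    p=r.snapshot(n); cv2.imwrite(f"pics/{n}0.png",p["pixels"]); print(n,p["K"].tolist(),p["extrinsics"].round(3).tolist())
    for t in "tray_yellow tray_green handpiece_red handpiece_blue bur_block dropper_bottle strip_box helix_tester bench_timer".split():
        print(t,[(round(d["score"],2),[round(float(v),1) for v in d["xy"]]) for d in r.landmark_of(p,t)][:4])
print(r.sense())
E
```

```text
pics
scene [[520.6346714765745, 0.0, 325.22300913952085], [0.0, 520.6346714765745, 237.36770253996397], [0.0, 0.0, 1.0]] [[0.827, -0.319, 0.463, 53.161], [-0.562, -0.448, 0.695, -919.666], [-0.015, -0.835, -0.55, 599.171], [0.0, 0.0, 0.0, 1.0]]
tray_yellow [(0.66, [308.6, 199.3])]
tray_green [(0.81, [352.9, 245.6])]
handpiece_red [(0.86, [392.5, 327.1])]
handpiece_blue [(0.83, [366.1, 301.4])]
bur_block [(0.73, [231.8, 213.3]), (0.24, [306.2, 199.6])]
dropper_bottle [(0.86, [323.5, 327.3]), (0.75, [301.2, 309.2]), (0.6, [275.0, 246.3]), (0.31, [394.9, 323.4])]
strip_box [(0.71, [300.2, 272.7])]
helix_tester [(0.77, [248.2, 234.5])]
bench_timer []
top [[578.8575715430595, 0.0, 318.43030346844694], [0.0, 578.8575715430595, 236.9482760382107], [0.0, 0.0, 1.0]] [[0.072, -0.971, 0.23, 265.265], [-0.997, -0.069, 0.019, -205.182], [-0.002, -0.23, -0.973, 1239.456], [0.0, 0.0, 0.0, 1.0]]
tray_yellow [(0.8, [240.6, 210.7])]
tray_green [(0.83, [335.6, 225.4])]
handpiece_red [(0.64, [441.6, 273.6])]
handpiece_blue [(0.81, [397.4, 264.7])]
bur_block [(0.64, [204.4, 283.4])]
dropper_bottle [(0.71
[... 168 characters left out ...]
, 198.6])]
{'time': 1.0, 'joint_pos': array([-8.17853704e+01,  7.46923331e+00,  8.52672896e+01, -1.00878120e-03,
        8.72588787e+01, -4.89410316e+00]), 'qd': array([ 0.05626191, -0.02217049, -0.04669428, -0.01729387,  0.10224987,
       -0.04777255]), 'joint_efforts': array([-1.03629813e-03, -5.69326937e+01, -5.00868416e+01, -2.02319334e-04,
        1.32908532e-03, -5.54883286e-06]), 'tool_pos': array([ 136.08839972, -584.38935986,  231.31728823]), 'tcp_rot': array([1.79995504e+02, 1.39627006e-03, 1.31087810e+01]), 'ft_force': array([ 0.29714803, -0.12516956, -0.55772256]), 'wrist_torque': array([-0.02653018,  0.01629755, -0.02383329]), 'grip_force': 0.0, 'finger_gap': 85.65020229655073}
```

```bash
python3 - <<'E'
import cv2
a=cv2.imread("pics/scene0.png");cv2.imwrite("pics/s1.png",cv2.resize(a[140:380,180:500],(800,600),interpolation=cv2.INTER_CUBIC))
a=cv2.imread("pics/top0.png");cv2.imwrite("pics/t1.png",cv2.resize(a[150:390,170:490],(800,600),interpolation=cv2.INTER_CUBIC))
E
```

```text
(no output)
```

View pics/s1.png

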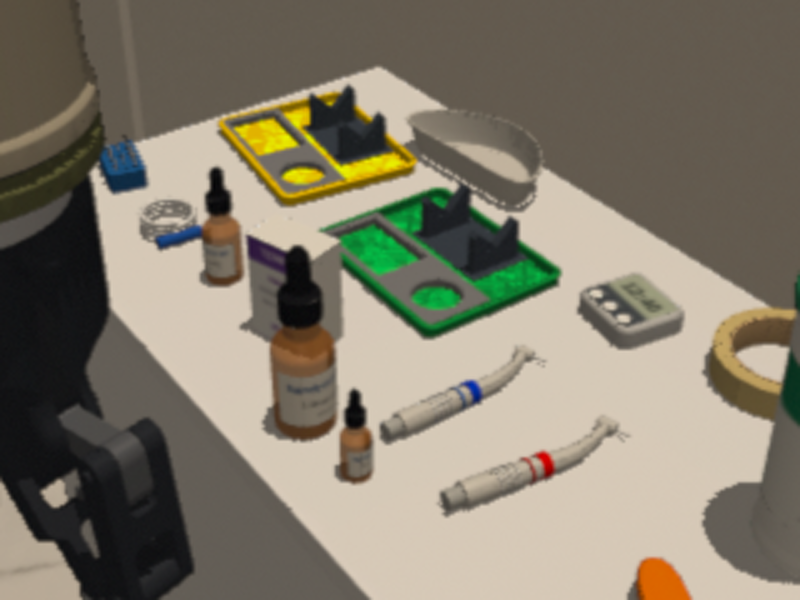

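View pics/t1.png

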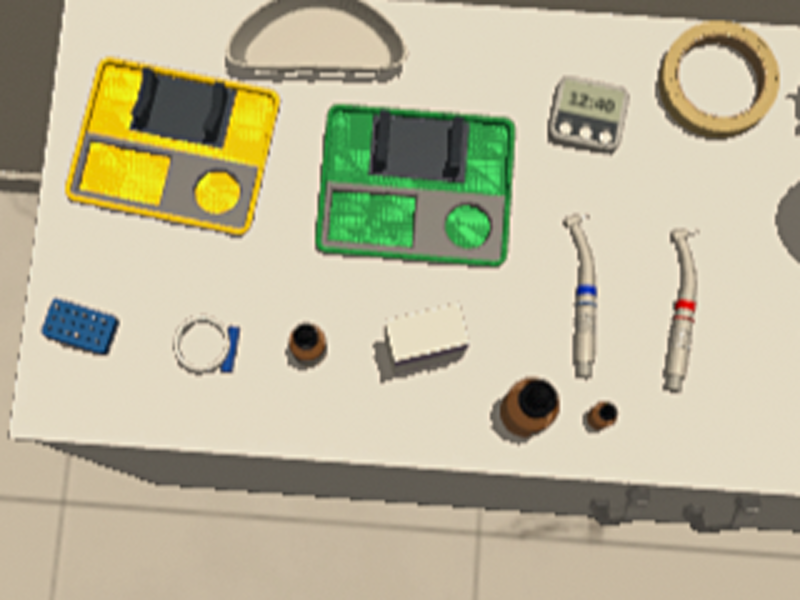

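View pics/top0.png

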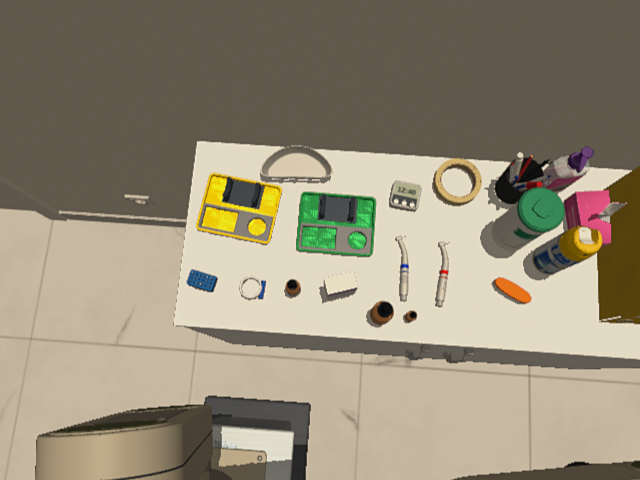

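```bash
cat > fit.py <<'E'
from bench import r
import numpy as np, cv2
from scipy.optimize import minimize
S=4
def proj(p,P):
    E=np.linalg.inv(p["extrinsics"]); q=(E[:3,:3]@np.asarray(P,float).T).T+E[:3,3]
    q=(p["K"]@q.T).T; return q[:,:2]/q[:,2:]
def ray(p,uv,z):
    E=p["extrinsics"]; d=E[:3,:3]@np.linalg.solve(p["K"],[uv[0],uv[1],1.]); o=E[:3,3]
    return o+d*(z-o[2])/d[2]
def box(a,b,z0,z1): return np.array([(sx*a/2,sy*b/2,z) for sx in(-1,1) for sy in(-1,1) for z in(z0,z1)])
def cyl(d,z0,z1):
    t=np.linspace(0,2*np.pi,32,endpoint=False); return np.vstack([np.c_[d/2*np.cos(t),d/2*np.sin(t),0*t+z] for z in(z0,z1)])
M=dict(tray=[box(132,164,0,11)],bur_block=[box(34,58,0,20),box(28,52,20,35)],strip_box=[box(34,62,0,88)],
  dropper_bottle=[cyl(31,0,50),np.vstack([cyl(31,50,52),cyl(20,64,66)]),cyl(20,64,80),cyl(9,80,102)])
def place(P,x):
    c,s=np.cos(x[2]),np.sin(x[2]); return np.c_[P[:,0]*c-P[:,1]*s+x[0],P[:,0]*s+P[:,1]*c+x[1],P[:,2]]
def iou(parts,x,p,m,bb):
    u0,v0,u1,v1=bb; im=np.zeros(((v1-v0)*S,(u1-u0)*S),np.uint8)
    for P in parts:
        h=cv2.convexHull(((proj(p,place(P,x))+.5-[u0,v0])*S-.5).astype(np.float32))
        cv2.fillConvexPoly(im,np.round(h*16).astype(np.int32),1,shift=4)
    a=im>0; return (a&m).sum()/(a|m).sum()
def prep(mask):
    v,u=np.nonzero(mask); bb=(u.min()-12,v.min()-12,u.max()+13,v.max()+13)
    return np.kron(mask[bb[1]:bb[3],bb[0]:bb[2]],np.ones((S,S)))>0,bb
def fit(parts,pairs,x0):
    pr=[(p,)+prep(m) for p,m in pairs]
    f=lambda x:-np.mean([iou(parts,x,*a) for a in pr])
    best=None
    for y in (x0[2],x0[2]+.2,x0[2]-.2):
        o=minimize(f,[x0[0],x0[1],y],method="Nelder-Mead",options=dict(initial_simplex=np.array([x0[0],x0[1],y])+np.array([[0,0,0],[8,0,0],[0,8,0],[0,0,.15]]),xatol=.02,fatol=1e-4))
        if best is None or o.fun<best.fun: best=o
    return best.x,-best.fun
def mask(p,t,uv):
    R=r.regions_of(p,t)
    return min(R,key=lambda d:np.hypot(*(np.array(d["xy"])-uv))) if R else None
E
cat > m.py <<'E'
from fit import *
T=r.snapshot("top");Sc=r.snapshot("scene")
for t,k,ut,us,y0 in [("tray_yellow","tray",(240,210),(308,199),-.1),("tray_green","tray",(335,225),(353,245),-.05),("bur_block","bur_block",(202,280),(231,211),-.2),
   ("dropper_bottle","dropper_bottle",(293,288),(270,235),0),("strip_box","strip_box",(340,285),(299,260),.2)]:
    a,b=mask(T,t,ut),mask(Sc,t,us); g=ray(T,ut,10)
    print(t,[(round(q["score"],2),np.round(q["xy"]),int(q["pixels"].sum())) if q else None for q in (a,b)])
    for n,pairs in (("top",[(T,a)]),("scene",[(Sc,b)]),("both",[(T,a),(Sc,b)])):
        if any(q is None for _,q in pairs): continue
        x,f=fit(M[k],[(p,q["pixels"]) for p,q in pairs],(g[0],g[1],y0)); print("  ",n,x[:2].round(1),np.degrees(x[2]).round(1),round(f,3))
for t,ut,us in (("handpiece_red",(442,275),(390,325)),("handpiece_blue",(403,267),(365,298))):
    for n,p,u in (("top",T,ut),("scene",Sc,us)):
        q=mask(p,t,u)
        if q is None: print(t,n,None);continue
        v,w=np.nonzero(q["pixels"]); W=np.array([ray(p,(a,b),9)[:2] for a,b in zip(w,v)])
        c=p["pixels"].astype(int); B,G,R=c[...,0],c[...,1],c[...,2]
        bm=((R-G>60)&(R-B>60)) if "red" in t else ((B-R>50)&(B-G>30)); bm&=cv2.dilate(q["pixels"].astype(np.uint8),np.ones((5,5)))>0
        v2,w2=np.nonzero(bm); band=np.mean([ray(p,(a,b),12)[:2] for a,b in zip(w2,v2)],0)
        d=W-band; far=np.linalg.svd(d,full_matrices=False)[2][0]
        if far[0]>0: far=-far   # rear end toward robot
        s=d@far; h=W[(s>6)&(s<55)]; c0=h.mean(0); ax=np.linalg.svd(h-c0)[2][0]; ax=ax*np.sign(ax@far)
        print(t,n,"score",round(q["score"],2),"band",band.round(1),len(v2),"c",c0.round(1),"axis dir deg",np.degrees(np.arctan2(ax[1],ax[0])).round(1),"rear",round(((W-band)@ax).max(),1),"front",round(((W-band)@ax).min(),1),"grip",(c0+ax*(14-(c0-band)@ax)).round(1))
E
python3 m.py
```

```text
tray_yellow [(0.75, array([239., 207.]), 4312), (0.63, array([308., 200.]), 2241)]
   top [ 6.12e+02 -4.00e-01] -7.7 0.971
   scene [ 6.116e+02 -4.000e-01] -7.8 0.947
   both [ 6.118e+02 -5.000e-01] -7.7 0.959
tray_green [(0.6, array([339., 221.]), 4666), (0.74, array([354., 244.]), 3417)]
   top [ 591.6 -217.7] -0.7 0.953
   scene [ 592.8 -217.6] -2.5 0.938
   both [ 591.9 -217.5] -1.3 0.944
bur_block [(0.9, array([202., 279.]), 463), (0.79, array([228., 208.]), 333)]
   top [442.7  60.7] -14.0 0.914
   scene [441.9  57. ] -16.1 0.808
   both [442.5  59.4] -15.7 0.856
dropper_bottle [(0.49, array([292., 291.]), 207), (0.83, array([269., 237.]), 540)]
   top [ 439.6 -136.2] -5.3 0.901
   scene [ 440.2 -135.1] -9.7 0.872
   both [ 439.5 -136.6] 14.4 0.885
strip_box [(0.59, array([340., 284.]), 689), (0.58, array([294., 247.]), 1105)]
   top [ 448.2 -233.9] 17.4 0.952
   scene [ 449.1 -233. ] 19.0 0.606
   both [ 448.3 -233.9] 17.5 0.778
handpiece_red top score 0.83 band [ 497.9 -455.3] 34 c [ 467.3 -452.5] axis dir deg 172.8 rear 72.8 front -65.2 grip [ 483.8 -454.6]
handpiece_red scene score 0.76 band [ 498.1 -459.1] 58 c [ 468.4 -453.5] axis dir deg 170.7 rear 76.2 front -67.3 grip [ 484.4 -456.1]
handpiece_blue top score 0.83 band [ 505.3 -370.1] 25 c [ 473.4 -370.9] axis dir deg 180.0 rear 74.3 front -65.6 grip [ 491.3 -370.9]
handpiece_blue scene score 0.73 band [ 506.6 -374.3] 33 c [ 475.4 -372.7] axis dir deg 177.2 rear 76.2 front -62.8 grip [ 492.6 -373.5]
```

The top picture shows the yellow tray at about (239,208) and the green tray at (336,224). The bur block is at (202,280), the coil at (250,288) and the middle-sized bottle at (293,288), with the larger one at (382,312) and the smaller at (410,316). The carton is at (340,285), the blue handpiece at (403,267) and the red at (442,273). The fits from the two cameras agree to within about 3 mm.

I'll start with the red handpiece.

{"name": "carry_out", "arguments": {
  "commands": [
    {"spin": 0.092,"jaw": 0.05},
    {"spin": 0.092},
    {"spin": 0.092},
    {"spin": 0.092},
    {"translation": [0.0272,-0.0147,0.0109]},
    {"translation": [0.0272,-0.0147,0.0109]},
    {"translation": [0.0272,-0.0147,0.0109]},
    {"translation": [0.0272,-0.0147,0.0109]}
  ],
  "squeeze": 40
}}

```text
invalid input
```

{"name": "carry_out", "arguments": {
  "commands": [
    {"translation": [0.0272,-0.0147,0.0109]},
    {"translation": [0.0272,-0.0147,0.0109]},
    {"translation": [0.0272,-0.0147,0.0109]},
    {"translation": [0.0272,-0.0147,0.0109]},
    {"translation": [0.0272,-0.0147,0.0109]},
    {"translation": [0.0272,-0.0147,0.0109]},
    {"translation": [0.0272,-0.0147,0.0109]},
    {"translation": [0.0272,-0.0147,0.0109]}
  ]
}}

```text
invalid input
```

{"name": "carry_out", "arguments": {
  "commands": [
    {"jaw": 0.05},
    {"jaw": 0.05},
    {"jaw": 0.05},
    {"jaw": 0.05},
    {"translation": [0,0,0.01]},
    {"translation": [0,0,0.01]},
    {"translation": [0,0,0]},
    {"translation": [0,0,0]}
  ]
}}

```text
invalid input
```

```bash
cat > go.py <<'E'
import sys,numpy as np
from bench import r
# usage: go.py x y z yaw ; prints spin (rad) and then tool-axis shift in mm after the spin
s=r.sense(); p=s["tool_pos"]; yaw=s["tcp_rot"][2]
x,y,z,w=map(float,sys.argv[1:5]); d=np.array([x,y,z])-p; a=np.radians(w)
print("t",round(s["time"],2),"at",p.round(1),"rot",s["tcp_rot"].round(2),"gap",round(s["finger_gap"],1),"grip",round(float(s["grip_force"]),1),"F",s["ft_force"].round(1))
print("spin",np.radians((yaw-w+180)%360-180).round(3),"shift",np.round([np.cos(a)*d[0]+np.sin(a)*d[1],np.sin(a)*d[0]-np.cos(a)*d[1],-d[2]],1))
E
python3 go.py 484 -455.2 1.5 -8
```

```text
t 1.8 at [ 136.1 -584.4  231.3] rot [180.     0.    13.11] gap 85.8 grip 0.0 F [ 0.4 -1.   0.9]
spin 0.368 shift [ 326.5 -176.3  229.8]
```

{"name": "carry_out", "arguments": {
  "commands": [
    {"translation": [0,0,0],"spin": 0.092,"jaw": 0.05},
    {"translation": [0,0,0],"spin": 0.092,"jaw": 0.05},
    {"translation": [0,0,0],"spin": 0.092,"jaw": 0.05},
    {"translation": [0,0,0],"spin": 0.092,"jaw": 0.05},
    {"translation": [0.0272,-0.0147,0.0109],"spin": 0,"jaw": 0.05},
    {"translation": [0.0272,-0.0147,0.0109],"spin": 0,"jaw": 0.05},
    {"translation": [0.0272,-0.0147,0.0109],"spin": 0,"jaw": 0.05},
    {"translation": [0.0272,-0.0147,0.0109],"spin": 0,"jaw": 0.05}
  ],
  "squeeze": 40
}}

```text
time: 2.47
tool_pos: [253.0, -540.8, 187.4]
tcp_rot: [180.0, -0.0, -8.0]
ft_force: [0.3, -0.2, -1.0]
finger_gap: 49.9
grip_force: 0.0
```

{"name": "carry_out", "arguments": {
  "commands": [
    {"translation": [0.0272,-0.0147,0.0109],"spin": 0,"jaw": 0.05},
    {"translation": [0.0272,-0.0147,0.0109],"spin": 0,"jaw": 0.05},
    {"translation": [0.0272,-0.0147,0.0109],"spin": 0,"jaw": 0.05},
    {"translation": [0.0272,-0.0147,0.0109],"spin": 0,"jaw": 0.05},
    {"translation": [0.0272,-0.0147,0.0109],"spin": 0,"jaw": 0.05},
    {"translation": [0.0272,-0.0147,0.0109],"spin": 0,"jaw": 0.05},
    {"translation": [0.0272,-0.0147,0.0109],"spin": 0,"jaw": 0.05},
    {"translation": [0.0272,-0.0147,0.0109],"spin": 0,"jaw": 0.05}
  ]
}}

```text
time: 3.13
tool_pos: [485.2, -454.2, 100.0]
tcp_rot: [180.0, -0.0, -8.0]
ft_force: [0.0, -0.4, 0.9]
finger_gap: 50.1
grip_force: 0.0
```

{"name": "carry_out", "arguments": {
  "commands": [
    {"translation": [0,0,0.02],"spin": 0,"jaw": 0.05},
    {"translation": [0,0,0.02],"spin": 0,"jaw": 0.05},
    {"translation": [0,0,0.02],"spin": 0,"jaw": 0.05},
    {"translation": [0,0,0],"spin": 0,"jaw": 0.05},
    {"translation": [0,0,0],"spin": 0,"jaw": 0.05},
    {"translation": [0,0,0],"spin": 0,"jaw": 0.05},
    {"translation": [0,0,0],"spin": 0,"jaw": 0.05},
    {"translation": [0,0,0],"spin": 0,"jaw": 0.05}
  ]
}}

```text
time: 3.8
tool_pos: [484.6, -456.1, 42.6]
tcp_rot: [179.9, -0.1, -8.0]
ft_force: [0.6, 0.1, 0.4]
finger_gap: 50.1
grip_force: 0.0
```

```bash
python3 go.py 484 -455.2 1.5 -8; python3 - <<'E'
from bench import r
import cv2
p=r.snapshot("scene");cv2.imwrite("pics/s2.png",cv2.resize(p["pixels"][200:400,300:540],(720,600),interpolation=cv2.INTER_CUBIC))
E
```

```text
t 3.8 at [ 484.6 -456.1   42.6] rot [ 1.7989e+02 -1.4000e-01 -8.0000e+00] gap 50.1 grip 0.0 F [0.6 0.1 0.4]
spin 0.0 shift [-0.7 -0.8 41.1]
```

View pics/s2.png

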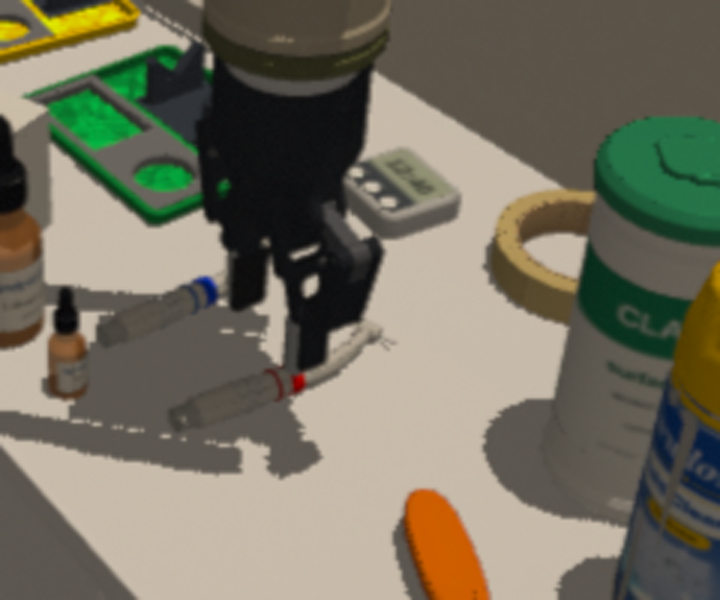

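The picture shows the open gripper above the red handpiece, with the tips at about (310,360) in the crop, behind the band at (297,382). It is clear of the blue handpiece, so I'll go down.

{"name": "carry_out", "arguments": {
  "commands": [
    {"translation": [-0.0005,-0.0005,0.012],"spin": 0,"jaw": 0.05},
    {"translation": [0,0,0.012],"spin": 0,"jaw": 0.05},
    {"translation": [0,0,0.008],"spin": 0,"jaw": 0.05},
    {"translation": [0,0,0.004],"spin": 0,"jaw": 0.05},
    {"translation": [0,0,0],"spin": 0,"jaw": 0.05},
    {"translation": [0,0,0],"spin": 0,"jaw": 0.05},
    {"translation": [0,0,0],"spin": 0,"jaw": 0.05},
    {"translation": [0,0,0],"spin": 0,"jaw": 0.05}
  ]
}}

```text
time: 4.52
tool_pos: [483.8, -454.8, 5.2]
tcp_rot: [180.0, -0.0, -8.0]
ft_force: [0.6, -0.4, 0.7]
finger_gap: 50.2
grip_force: 0.0
```

{"name": "carry_out", "arguments": {
  "commands": [
    {"translation": [0,0,0.003],"spin": 0,"jaw": 0.05},
    {"translation": [0,0,0],"spin": 0,"jaw": 0.03},
    {"translation": [0,0,0],"spin": 0,"jaw": 0.02},
    {"translation": [0,0,0],"spin": 0,"jaw": 0.01},
    {"translation": [0,0,0],"spin": 0,"jaw": 0.01},
    {"translation": [0,0,0],"spin": 0,"jaw": 0.01},
    {"translation": [0,0,0],"spin": 0,"jaw": 0.01},
    {"translation": [0,0,0],"spin": 0,"jaw": 0.01}
  ],
  "squeeze": 40
}}

```text
time: 5.18
tool_pos: [483.5, -454.6, 1.7]
tcp_rot: [180.0, -0.0, -8.0]
ft_force: [-0.8, -0.2, 2.4]
finger_gap: 17.4
grip_force: 38.6
```

{"name": "carry_out", "arguments": {
  "commands": [
    {"translation": [0,0,-0.01],"spin": 0,"jaw": 0.005},
    {"translation": [0,0,-0.02],"spin": 0,"jaw": 0.005},
    {"translation": [0,0,-0.03],"spin": 0,"jaw": 0.005},
    {"translation": [0,0,-0.03],"spin": 0,"jaw": 0.005},
    {"translation": [0,0,-0.02],"spin": 0,"jaw": 0.005},
    {"translation": [0,0,0],"spin": 0,"jaw": 0.005},
    {"translation": [0,0,0],"spin": 0,"jaw": 0.005},
    {"translation": [0,0,0],"spin": 0,"jaw": 0.005}
  ]
}}

```text
time: 5.85
tool_pos: [483.0, -453.9, 110.8]
tcp_rot: [-180.0, 0.1, -8.0]
ft_force: [-0.2, 0.6, -1.7]
finger_gap: 17.8
grip_force: 38.5
```

```bash
python3 go.py 645.5 -5 60 82.3; python3 - <<'E'
from bench import r
import cv2
p=r.snapshot("scene");cv2.imwrite("pics/s3.png",cv2.resize(p["pixels"][180:380,290:530],(720,600),interpolation=cv2.INTER_CUBIC))
E
```

```text
t 5.85 at [ 483.  -453.9  110.8] rot [-1.7996e+02  5.0000e-02 -7.9800e+00] gap 17.8 grip 38.5 F [-0.2  0.6 -1.7]
spin -1.576 shift [466.6 100.9  50.8]
```

View pics/s3.png

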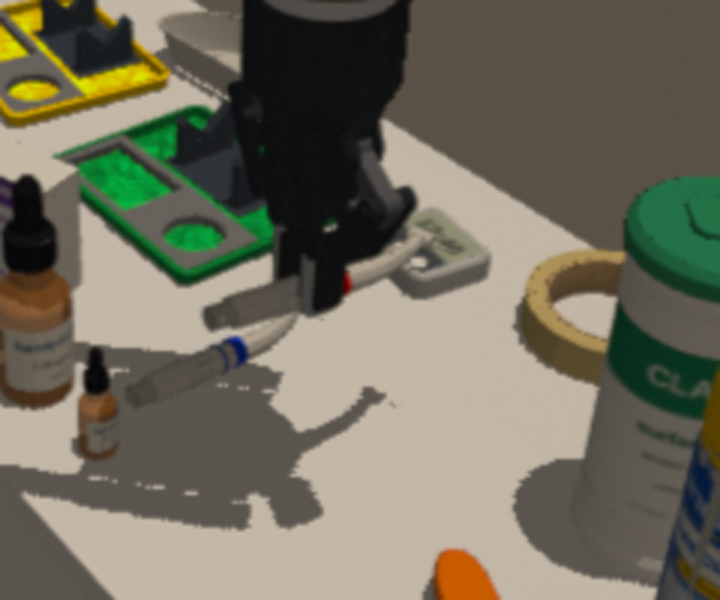

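The red handpiece is held level, with its band at (347,283) in the crop. Next I'll turn it and carry it to the yellow tray.

{"name": "carry_out", "arguments": {
  "commands": [
    {"translation": [0,0,0],"spin": -0.12,"jaw": 0.005},
    {"translation": [0,0,0],"spin": -0.12,"jaw": 0.005},
    {"translation": [0,0,0],"spin": -0.12,"jaw": 0.005},
    {"translation": [0,0,0],"spin": -0.12,"jaw": 0.005},
    {"translation": [0,0,0],"spin": -0.12,"jaw": 0.005},
    {"translation": [0,0,0],"spin": -0.12,"jaw": 0.005},
    {"translation": [0,0,0],"spin": -0.12,"jaw": 0.005},
    {"translation": [0,0,0],"spin": -0.12,"jaw": 0.005}
  ]
}}

```text
time: 6.57
tool_pos: [482.4, -453.3, 109.0]
tcp_rot: [-179.8, -0.0, 47.4]
ft_force: [0.7, 0.2, -0.8]
finger_gap: 17.6
grip_force: 38.5
```

{"name": "carry_out", "arguments": {
  "commands": [
    {"translation": [0,0,0],"spin": -0.12,"jaw": 0.005},
    {"translation": [0,0,0],"spin": -0.12,"jaw": 0.005},
    {"translation": [0,0,0],"spin": -0.12,"jaw": 0.005},
    {"translation": [0,0,0],"spin": -0.12,"jaw": 0.005},
    {"translation": [0,0,0],"spin": -0.12,"jaw": 0.005},
    {"translation": [0,0,0],"spin": -0.016,"jaw": 0.005},
    {"translation": [0.01,0.002,0],"spin": 0,"jaw": 0.005},
    {"translation": [0.02,0.004,0],"spin": 0,"jaw": 0.005}
  ]
}}

```text
time: 7.23
tool_pos: [492.2, -426.0, 110.3]
tcp_rot: [-179.9, -0.0, 81.9]
ft_force: [0.5, 0.5, 0.0]
finger_gap: 17.8
grip_force: 38.5
```

{"name": "carry_out", "arguments": {
  "commands": [
    {"translation": [0.03,0.0065,0],"spin": 0,"jaw": 0.005},
    {"translation": [0.03,0.0065,0],"spin": 0,"jaw": 0.005},
    {"translation": [0.03,0.0065,0],"spin": 0,"jaw": 0.005},
    {"translation": [0.03,0.0065,0],"spin": 0,"jaw": 0.005},
    {"translation": [0.03,0.0065,0],"spin": 0,"jaw": 0.005},
    {"translation": [0.03,0.0065,0],"spin": 0,"jaw": 0.005},
    {"translation": [0.03,0.0065,0],"spin": 0,"jaw": 0.005},
    {"translation": [0.03,0.0065,0],"spin": 0,"jaw": 0.005}
  ]
}}

```text
time: 7.9
tool_pos: [576.7, -192.1, 110.7]
tcp_rot: [-179.9, -0.0, 82.1]
ft_force: [-0.6, 1.1, -1.5]
finger_gap: 17.3
grip_force: 38.5
```

{"name": "carry_out", "arguments": {
  "commands": [
    {"translation": [0.03,0.0065,0],"spin": 0,"jaw": 0.005},
    {"translation": [0.03,0.0065,0],"spin": 0,"jaw": 0.005},
    {"translation": [0.03,0.0065,0],"spin": 0,"jaw": 0.005},
    {"translation": [0.03,0.0065,0],"spin": 0,"jaw": 0.005},
    {"translation": [0.03,0.0065,0],"spin": 0,"jaw": 0.005},
    {"translation": [0.03,0.0065,0],"spin": 0,"jaw": 0.005},
    {"translation": [0.016,0.004,0],"spin": 0,"jaw": 0.005},
    {"translation": [0,0,0],"spin": 0,"jaw": 0.005}
  ]
}}

```text
time: 8.57
tool_pos: [645.9, -1.7, 110.8]
tcp_rot: [-180.0, -0.1, 82.4]
ft_force: [0.5, -0.3, -0.8]
finger_gap: 17.9
grip_force: 38.5
```

```bash
python3 go.py 645.5 -5 60 82.3
```

```text
t 8.57 at [645.9  -1.7 110.8] rot [-1.7995e+02 -7.0000e-02  8.2360e+01] gap 17.9 grip 38.5 F [ 0.5 -0.3 -0.8]
spin 0.001 shift [-3.3 -0.  50.8]
```

{"name": "carry_out", "arguments": {
  "commands": [
    {"translation": [-0.0033,0,0.01],"spin": 0,"jaw": 0.005},
    {"translation": [0,0,0.02],"spin": 0,"jaw": 0.005},
    {"translation": [0,0,0.02],"spin": 0,"jaw": 0.005},
    {"translation": [0,0,0.015],"spin": 0,"jaw": 0.005},
    {"translation": [0,0,0.008],"spin": 0,"jaw": 0.005},
    {"translation": [0,0,0.004],"spin": 0,"jaw": 0.005},
    {"translation": [0,0,0],"spin": 0,"jaw": 0.005},
    {"translation": [0,0,0],"spin": 0,"jaw": 0.005}
  ]
}}

```text
time: 9.23
tool_pos: [645.7, -9.8, 35.1]
tcp_rot: [180.0, 0.0, 82.3]
ft_force: [0.8, -0.6, -1.1]
finger_gap: 17.7
grip_force: 38.5
```

```bash
python3 go.py 645.5 -5 25 82.3; python3 - <<'E'
from bench import r
import cv2
p=r.snapshot("scene");cv2.imwrite("pics/s4.png",cv2.resize(p["pixels"][120:280,210:402],(720,600),interpolation=cv2.INTER_CUBIC))
E
```

```text
t 9.23 at [645.7  -9.8  35.1] rot [179.96   0.    82.28] gap 17.7 grip 38.5 F [ 0.8 -0.6 -1.1]
spin -0.0 shift [ 4.7 -0.8 10.1]
```

View pics/s4.png

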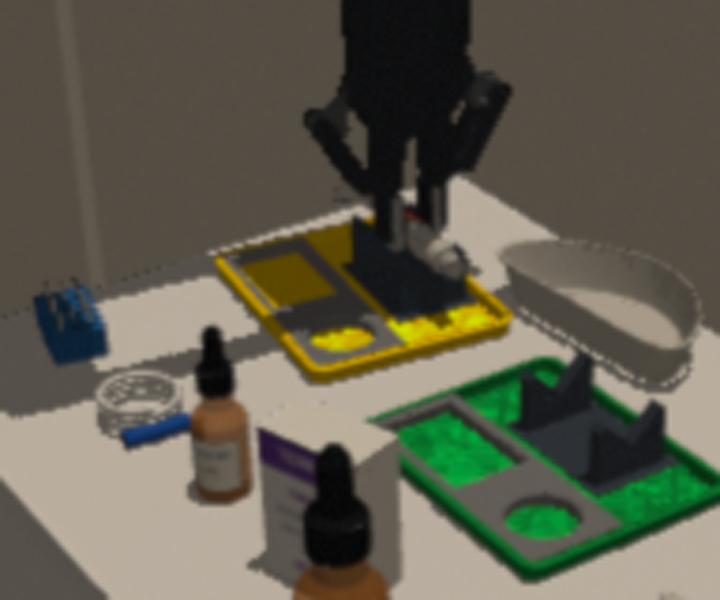

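The rear end of the handpiece is over the right rest at (440,265) in the crop. The arm still seems to be settling, so I'll hold for a few rows and read it again.

{"name": "carry_out", "arguments": {
  "commands": [
    {"translation": [0,0,0],"spin": 0,"jaw": 0.005},
    {"translation": [0,0,0],"spin": 0,"jaw": 0.005},
    {"translation": [0,0,0],"spin": 0,"jaw": 0.005},
    {"translation": [0,0,0],"spin": 0,"jaw": 0.005},
    {"translation": [0,0,0],"spin": 0,"jaw": 0.005},
    {"translation": [0,0,0],"spin": 0,"jaw": 0.005},
    {"translation": [0,0,0],"spin": 0,"jaw": 0.005},
    {"translation": [0,0,0],"spin": 0,"jaw": 0.005}
  ]
}}

```text
time: 9.95
tool_pos: [645.3, -9.3, 34.4]
tcp_rot: [-180.0, -0.0, 82.3]
ft_force: [0.0, -0.3, -1.2]
finger_gap: 17.7
grip_force: 38.5
```

{"name": "carry_out", "arguments": {
  "commands": [
    {"translation": [0.0043,-0.0005,0],"spin": 0,"jaw": 0.005},
    {"translation": [0,0,0.003],"spin": 0,"jaw": 0.005},
    {"translation": [0,0,0.002],"spin": 0,"jaw": 0.005},
    {"translation": [0,0,0.002],"spin": 0,"jaw": 0.005},
    {"translation": [0,0,0.001],"spin": 0,"jaw": 0.005},
    {"translation": [0,0,0],"spin": 0,"jaw": 0.005},
    {"translation": [0,0,0],"spin": 0,"jaw": 0.005},
    {"translation": [0,0,0],"spin": 0,"jaw": 0.005}
  ]
}}

```text
time: 10.62
tool_pos: [646.6, -4.8, 28.8]
tcp_rot: [179.9, -0.0, 82.3]
ft_force: [-4.3, 1.2, 14.2]
finger_gap: 17.8
grip_force: 39.5
```

{"name": "carry_out", "arguments": {
  "commands": [
    {"translation": [0,-0.001,0],"spin": 0,"jaw": 0.005},
    {"translation": [0,0,0],"spin": 0,"jaw": 0.005},
    {"translation": [0,0,0],"spin": 0,"jaw": 0.005},
    {"translation": [0,0,0],"spin": 0,"jaw": 0.005},
    {"translation": [0,0,0],"spin": 0,"jaw": 0.005},
    {"translation": [0,0,0],"spin": 0,"jaw": 0.005},
    {"translation": [0,0,0],"spin": 0,"jaw": 0.005},
    {"translation": [0,0,0],"spin": 0,"jaw": 0.005}
  ]
}}

```text
time: 11.28
tool_pos: [646.4, -4.8, 28.8]
tcp_rot: [179.8, -0.0, 82.3]
ft_force: [-0.2, 1.7, 10.2]
finger_gap: 17.5
grip_force: 39.1
```

The sideways force is now zero, so the handpiece is seated. I'll release slowly.

{"name": "carry_out", "arguments": {
  "commands": [
    {"translation": [0,0,0],"spin": 0,"jaw": 0.02},
    {"translation": [0,0,0],"spin": 0,"jaw": 0.022},
    {"translation": [0,0,0],"spin": 0,"jaw": 0.025},
    {"translation": [0,0,0],"spin": 0,"jaw": 0.03},
    {"translation": [0,0,0],"spin": 0,"jaw": 0.036},
    {"translation": [0,0,0],"spin": 0,"jaw": 0.04},
    {"translation": [0,0,0],"spin": 0,"jaw": 0.04},
    {"translation": [0,0,0],"spin": 0,"jaw": 0.04}
  ]
}}

```text
time: 11.95
tool_pos: [644.2, -4.8, 26.3]
tcp_rot: [-180.0, 0.0, 82.3]
ft_force: [-0.2, -0.5, -0.6]
finger_gap: 40.1
grip_force: 0.0
```

{"name": "carry_out", "arguments": {
  "commands": [
    {"translation": [0,0,-0.005],"spin": 0,"jaw": 0.04},
    {"translation": [0,0,-0.015],"spin": 0,"jaw": 0.04},
    {"translation": [0,0,-0.025],"spin": 0,"jaw": 0.04},
    {"translation": [0,0,-0.03],"spin": 0,"jaw": 0.04},
    {"translation": [0,0,-0.015],"spin": 0,"jaw": 0.04},
    {"translation": [0,0,0],"spin": 0,"jaw": 0.06},
    {"translation": [0,0,0],"spin": 0,"jaw": 0.06},
    {"translation": [0,0,0],"spin": 0,"jaw": 0.06}
  ]
}}

```text
time: 12.62
tool_pos: [644.2, -4.9, 116.5]
tcp_rot: [-180.0, 0.0, 82.3]
ft_force: [-0.9, 0.2, 0.2]
finger_gap: 60.0
grip_force: 0.0
```

```bash
python3 go.py 442.5 60 60 75
```

```text
t 12.62 at [644.2  -4.9 116.5] rot [-179.99    0.     82.32] gap 60.0 grip 0.0 F [-0.9  0.2  0.2]
spin 0.128 shift [  10.5 -211.6   56.5]
```

{"name": "carry_out", "arguments": {
  "commands": [
    {"translation": [0,0,0],"spin": 0.064,"jaw": 0.06},
    {"translation": [0,0,0],"spin": 0.064,"jaw": 0.06},
    {"translation": [0.001,-0.01,0],"spin": 0,"jaw": 0.06},
    {"translation": [0.0013,-0.025,0],"spin": 0,"jaw": 0.06},
    {"translation": [0.0013,-0.028,0],"spin": 0,"jaw": 0.06},
    {"translation": [0.0013,-0.028,0],"spin": 0,"jaw": 0.06},
    {"translation": [0.0013,-0.028,0],"spin": 0,"jaw": 0.06},
    {"translation": [0.0013,-0.028,0],"spin": 0,"jaw": 0.06}
  ]
}}

```text
time: 13.28
tool_pos: [501.8, 40.7, 114.6]
tcp_rot: [-179.8, 0.0, 75.0]
ft_force: [-0.3, 0.5, -0.3]
finger_gap: 59.9
grip_force: 0.0
```

{"name": "carry_out", "arguments": {
  "commands": [
    {"translation": [0.001,-0.028,0.01],"spin": 0,"jaw": 0.06},
    {"translation": [0.001,-0.024,0.018],"spin": 0,"jaw": 0.06},
    {"translation": [0.001,-0.0126,0.018],"spin": 0,"jaw": 0.06},
    {"translation": [0,0,0.0105],"spin": 0,"jaw": 0.06},
    {"translation": [0,0,0],"spin": 0,"jaw": 0.06},
    {"translation": [0,0,0],"spin": 0,"jaw": 0.06},
    {"translation": [0,0,0],"spin": 0,"jaw": 0.06},
    {"translation": [0,0,0],"spin": 0,"jaw": 0.06}
  ]
}}

```text
time: 13.95
tool_pos: [444.4, 59.8, 61.1]
tcp_rot: [179.9, -0.0, 75.0]
ft_force: [-0.3, 0.3, -0.3]
finger_gap: 60.1
grip_force: 0.0
```

```bash
python3 go.py 442.5 60 11 75; python3 - <<'E'
from bench import r
import cv2
p=r.snapshot("scene");cv2.imwrite("pics/s5.png",cv2.resize(p["pixels"][120:280,170:362],(720,600),interpolation=cv2.INTER_CUBIC))
E
```

```text
t 13.95 at [444.4  59.8  61.1] rot [ 1.799e+02 -3.000e-02  7.496e+01] gap 60.1 grip 0.0 F [-0.3  0.3 -0.3]
spin -0.001 shift [-0.3 -1.9 50.1]
```

View pics/s5.png

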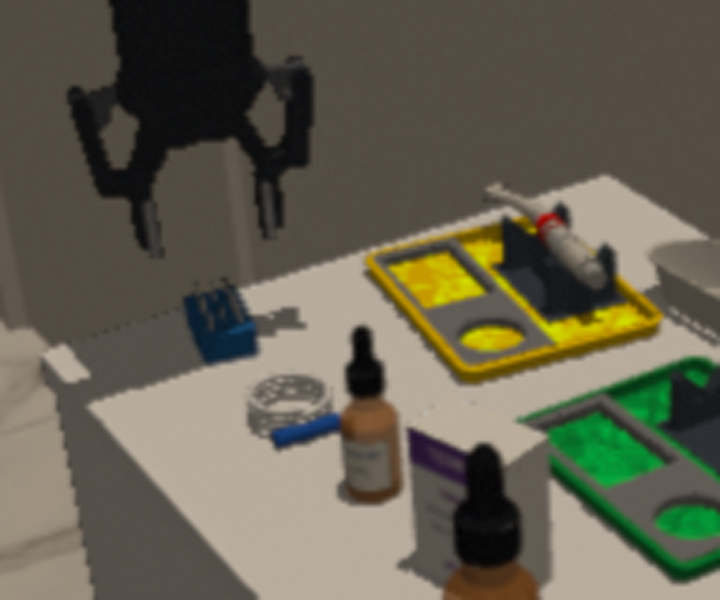

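The red handpiece lies in both rests with its band at (550,222). The gripper is over the bur block at (220,320).

{"name": "carry_out", "arguments": {
  "commands": [
    {"translation": [0,-0.0015,0.012],"spin": 0,"jaw": 0.06},
    {"translation": [0,0,0.016],"spin": 0,"jaw": 0.06},
    {"translation": [0,0,0.014],"spin": 0,"jaw": 0.06},
    {"translation": [0,0,0.008],"spin": 0,"jaw": 0.06},
    {"translation": [0,0,0],"spin": 0,"jaw": 0.06},
    {"translation": [0,0,0],"spin": 0,"jaw": 0.06},
    {"translation": [0,0,0],"spin": 0,"jaw": 0.06},
    {"translation": [0,0,0],"spin": 0,"jaw": 0.06}
  ]
}}

```text
time: 14.67
tool_pos: [442.3, 60.5, 11.1]
tcp_rot: [179.9, -0.0, 75.0]
ft_force: [-0.1, 0.1, -0.3]
finger_gap: 60.4
grip_force: 0.0
```

{"name": "carry_out", "arguments": {
  "commands": [
    {"translation": [0,0,0],"spin": 0,"jaw": 0.05},
    {"translation": [0,0,0],"spin": 0,"jaw": 0.042},
    {"translation": [0,0,0],"spin": 0,"jaw": 0.036},
    {"translation": [0,0,0],"spin": 0,"jaw": 0.03},
    {"translation": [0,0,0],"spin": 0,"jaw": 0.025},
    {"translation": [0,0,0],"spin": 0,"jaw": 0.025},
    {"translation": [0,0,0],"spin": 0,"jaw": 0.025},
    {"translation": [0,0,0],"spin": 0,"jaw": 0.025}
  ],
  "squeeze": 50
}}

```text
time: 15.33
tool_pos: [442.0, 60.5, 10.8]
tcp_rot: [179.9, -0.0, 75.0]
ft_force: [-1.4, -0.2, 5.9]
finger_gap: 32.6
grip_force: 50.3
```

{"name": "carry_out", "arguments": {
  "commands": [
    {"translation": [0,0,-0.005],"spin": 0,"jaw": 0.02},
    {"translation": [0,0,-0.015],"spin": 0,"jaw": 0.02},
    {"translation": [0,0,-0.02],"spin": 0,"jaw": 0.02},
    {"translation": [0,0,-0.02],"spin": 0,"jaw": 0.02},
    {"translation": [0,0,-0.01],"spin": 0,"jaw": 0.02},
    {"translation": [0,0,0],"spin": -0.064,"jaw": 0.02},
    {"translation": [0,0,0],"spin": -0.064,"jaw": 0.02},
    {"translation": [0,0,0],"spin": 0,"jaw": 0.02}
  ]
}}

```text
time: 16.0
tool_pos: [441.2, 60.5, 80.0]
tcp_rot: [180.0, -0.0, 82.5]
ft_force: [0.5, 0.4, -1.3]
finger_gap: 32.3
grip_force: 50.0
```

```bash
python3 go.py 582.9 39.8 30 82.3
```

```text
t 16.0 at [441.2  60.5  80. ] rot [180.   -0.   82.5] gap 32.3 grip 50.0 F [ 0.5  0.4 -1.3]
spin 0.003 shift [ -1.5 143.2  50. ]
```

{"name": "carry_out", "arguments": {
  "commands": [
    {"translation": [0,0.01,0],"spin": 0,"jaw": 0.02},
    {"translation": [0,0.024,0],"spin": 0,"jaw": 0.02},
    {"translation": [0,0.028,0],"spin": 0,"jaw": 0.02},
    {"translation": [-0.0005,0.028,0],"spin": 0,"jaw": 0.02},
    {"translation": [-0.001,0.026,0],"spin": 0,"jaw": 0.02},
    {"translation": [0,0.018,0],"spin": 0,"jaw": 0.02},
    {"translation": [0,0.009,0],"spin": 0,"jaw": 0.02},
    {"translation": [0,0,0],"spin": 0,"jaw": 0.02}
  ]
}}

```text
time: 16.67
tool_pos: [584.0, 39.4, 79.4]
tcp_rot: [-180.0, 0.0, 82.2]
ft_force: [0.1, 0.3, -1.2]
finger_gap: 32.2
grip_force: 50.1
```

{"name": "carry_out", "arguments": {
  "commands": [
    {"translation": [0,0,0.01],"spin": 0,"jaw": 0.02},
    {"translation": [0,0,0.018],"spin": 0,"jaw": 0.02},
    {"translation": [0,0,0.015],"spin": 0,"jaw": 0.02},
    {"translation": [0,0,0.007],"spin": 0,"jaw": 0.02},
    {"translation": [0,0,0],"spin": 0,"jaw": 0.02},
    {"translation": [0,0,0],"spin": 0,"jaw": 0.02},
    {"translation": [0,0,0],"spin": 0,"jaw": 0.02},
    {"translation": [0,0,0],"spin": 0,"jaw": 0.02}
  ]
}}

```text
time: 17.33
tool_pos: [583.7, 39.9, 31.3]
tcp_rot: [179.9, -0.0, 82.3]
ft_force: [1.5, 0.0, -0.7]
finger_gap: 32.6
grip_force: 50.0
```

```bash
python3 go.py 582.9 39.8 14.5 82.3;  python3 - <<'E'
from bench import r
import cv2
p=r.snapshot("scene");cv2.imwrite("pics/s6.png",cv2.resize(p["pixels"][130:250,210:354],(720,600),interpolation=cv2.INTER_CUBIC))
E
```

```text
t 17.33 at [583.7  39.9  31.3] rot [ 1.7988e+02 -2.0000e-02  8.2320e+01] gap 32.6 grip 50.0 F [ 1.5  0.  -0.7]
spin 0.0 shift [-0.2 -0.7 16.8]
```

View pics/s6.png

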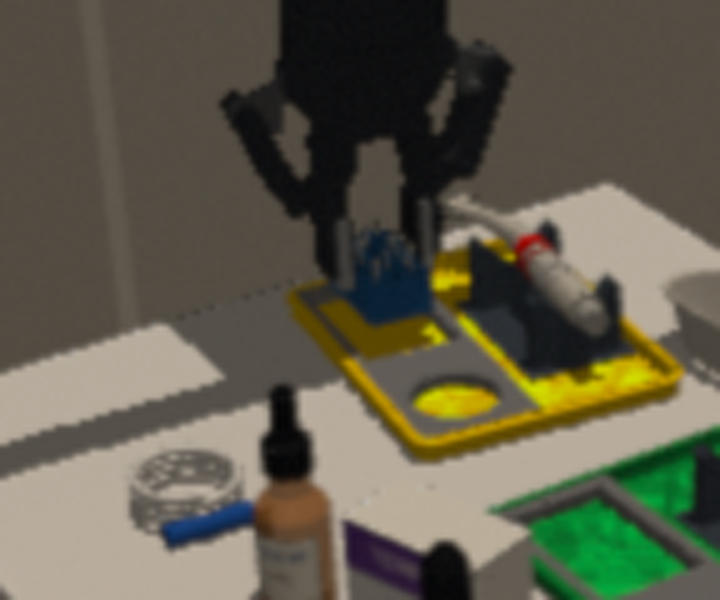

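The bur block hangs over the yellow pocket at (385,290) in the crop, and the handpiece is clear of the finger. I'll lower it.

{"name": "carry_out", "arguments": {
  "commands": [
    {"translation": [0,-0.0005,0.005],"spin": 0,"jaw": 0.02},
    {"translation": [0,0,0.005],"spin": 0,"jaw": 0.02},
    {"translation": [0,0,0.003],"spin": 0,"jaw": 0.02},
    {"translation": [0,0,0.002],"spin": 0,"jaw": 0.02},
    {"translation": [0,0,0.001],"spin": 0,"jaw": 0.02},
    {"translation": [0,0,0],"spin": 0,"jaw": 0.02},
    {"translation": [0,0,0],"spin": 0,"jaw": 0.02},
    {"translation": [0,0,0],"spin": 0,"jaw": 0.02}
  ]
}}

```text
time: 18.05
tool_pos: [582.3, 40.0, 13.9]
tcp_rot: [-180.0, -0.0, 82.3]
ft_force: [0.6, 0.0, -1.5]
finger_gap: 32.2
grip_force: 50.0
```

{"name": "carry_out", "arguments": {
  "commands": [
    {"translation": [0,0,0.0007],"spin": 0,"jaw": 0.02},
    {"translation": [0,0,0],"spin": 0,"jaw": 0.02},
    {"translation": [0,0,0],"spin": 0,"jaw": 0.02},
    {"translation": [0,0,0],"spin": 0,"jaw": 0.033},
    {"translation": [0,0,0],"spin": 0,"jaw": 0.036},
    {"translation": [0,0,0],"spin": 0,"jaw": 0.04},
    {"translation": [0,0,0],"spin": 0,"jaw": 0.044},
    {"translation": [0,0,0],"spin": 0,"jaw": 0.046}
  ]
}}

```text
time: 18.72
tool_pos: [582.3, 39.9, 13.1]
tcp_rot: [-180.0, -0.0, 82.3]
ft_force: [-0.3, -0.7, -0.6]
finger_gap: 46.2
grip_force: 0.0
```

{"name": "carry_out", "arguments": {
  "commands": [
    {"translation": [0,0,-0.005],"spin": 0,"jaw": 0.046},
    {"translation": [0,0,-0.015],"spin": 0,"jaw": 0.046},
    {"translation": [0,0,-0.025],"spin": 0,"jaw": 0.046},
    {"translation": [0,0,-0.03],"spin": 0,"jaw": 0.046},
    {"translation": [0,0,-0.02],"spin": 0,"jaw": 0.046},
    {"translation": [0,0,-0.01],"spin": 0,"jaw": 0.05},
    {"translation": [0,0,0],"spin": 0,"jaw": 0.05},
    {"translation": [0,0,0],"spin": 0,"jaw": 0.05}
  ]
}}

```text
time: 19.38
tool_pos: [582.4, 39.9, 118.2]
tcp_rot: [180.0, -0.0, 82.3]
ft_force: [0.6, 0.0, -1.7]
finger_gap: 50.0
grip_force: 0.0
```

```bash
python3 go.py 492 -371.8 60 -1.5; python3 m.py | grep -A3 -E "bur|handpiece_b"
```

```text
t 19.38 at [582.4  39.9 118.2] rot [ 1.7997e+02 -1.0000e-02  8.2320e+01] gap 50.0 grip 0.0 F [ 0.6  0.  -1.7]
spin 1.463 shift [-79.6 414.   58.2]
bur_block [(0.77, array([217., 220.]), 356), (0.7, array([287., 192.]), 324)]
   top [443.   60.8] -11.5 0.0
   scene [443.   60.8] -11.5 0.0
   both [443.   60.8] -11.5 0.0
--
handpiece_blue top score 0.59 band [ 505.3 -370.1] 25 c [ 474.4 -371.3] axis dir deg 178.5 rear 74.5 front -67.6 grip [ 491.3 -371.8]
handpiece_blue scene score 0.7 band [ 506.6 -374. ] 29 c [ 475.1 -372.4] axis dir deg 178.8 rear 77.5 front -63.6 grip [ 492.6 -372.7]
```

{"name": "carry_out", "arguments": {
  "commands": [
    {"translation": [0,0,0],"spin": 0.122,"jaw": 0.05},
    {"translation": [0,0,0],"spin": 0.122,"jaw": 0.05},
    {"translation": [0,0,0],"spin": 0.122,"jaw": 0.05},
    {"translation": [0,0,0],"spin": 0.122,"jaw": 0.05},
    {"translation": [0,0,0],"spin": 0.122,"jaw": 0.05},
    {"translation": [0,0,0],"spin": 0.122,"jaw": 0.05},
    {"translation": [0,0,0],"spin": 0.122,"jaw": 0.05},
    {"translation": [0,0,0],"spin": 0.122,"jaw": 0.05}
  ]
}}

```text
time: 20.85
tool_pos: [582.4, 39.9, 118.4]
tcp_rot: [180.0, -0.0, 26.1]
ft_force: [-0.8, -0.7, 0.5]
finger_gap: 49.9
grip_force: 0.0
```

{"name": "carry_out", "arguments": {
  "commands": [
    {"translation": [0,0,0],"spin": 0.122,"jaw": 0.05},
    {"translation": [0,0,0],"spin": 0.122,"jaw": 0.05},
    {"translation": [0,0,0],"spin": 0.122,"jaw": 0.05},
    {"translation": [0,0,0],"spin": 0.122,"jaw": 0.05},
    {"translation": [-0.003,0.014,0],"spin": 0,"jaw": 0.05},
    {"translation": [-0.005,0.025,0],"spin": 0,"jaw": 0.05},
    {"translation": [-0.006,0.03,0],"spin": 0,"jaw": 0.05},
    {"translation": [-0.006,0.03,0],"spin": 0,"jaw": 0.05}
  ]
}}

```text
time: 21.52
tool_pos: [559.1, -59.8, 118.4]
tcp_rot: [180.0, -0.0, -1.3]
ft_force: [0.4, -0.2, -0.6]
finger_gap: 50.1
grip_force: 0.0
```

{"name": "carry_out", "arguments": {
  "commands": [
    {"translation": [-0.006,0.03,0],"spin": 0,"jaw": 0.05},
    {"translation": [-0.006,0.03,0],"spin": 0,"jaw": 0.05},
    {"translation": [-0.006,0.03,0],"spin": 0,"jaw": 0.05},
    {"translation": [-0.006,0.03,0],"spin": 0,"jaw": 0.05},
    {"translation": [-0.006,0.03,0],"spin": 0,"jaw": 0.05},
    {"translation": [-0.006,0.03,0],"spin": 0,"jaw": 0.05},
    {"translation": [-0.006,0.03,0],"spin": 0,"jaw": 0.05},
    {"translation": [-0.006,0.03,0],"spin": 0,"jaw": 0.05}
  ]
}}

```text
time: 22.18
tool_pos: [504.0, -299.2, 118.4]
tcp_rot: [180.0, -0.0, -1.3]
ft_force: [0.3, 0.2, -0.3]
finger_gap: 50.1
grip_force: 0.0
```

{"name": "carry_out", "arguments": {
  "commands": [
    {"translation": [-0.006,0.03,0],"spin": 0,"jaw": 0.05},
    {"translation": [-0.005,0.025,0.01],"spin": 0,"jaw": 0.05},
    {"translation": [-0.001,0.015,0.02],"spin": 0,"jaw": 0.05},
    {"translation": [0,0.005,0.02],"spin": 0,"jaw": 0.05},
    {"translation": [0,0,0.01],"spin": 0,"jaw": 0.05},
    {"translation": [0,0,0],"spin": 0,"jaw": 0.05},
    {"translation": [0,0,0],"spin": 0,"jaw": 0.05},
    {"translation": [0,0,0],"spin": 0,"jaw": 0.05}
  ]
}}

```text
time: 22.85
tool_pos: [491.7, -371.6, 59.5]
tcp_rot: [180.0, -0.1, -1.5]
ft_force: [1.2, -0.2, 0.2]
finger_gap: 50.3
grip_force: 0.0
```

```bash
python3 go.py 491.8 -372.2 2 -1.4; python3 - <<'E'
from bench import r
import cv2
p=r.snapshot("scene");cv2.imwrite("pics/s7.png",cv2.resize(p["pixels"][130:370,190:510],(800,600),interpolation=cv2.INTER_CUBIC))
E
```

```text
t 22.85 at [ 491.7 -371.6   59.5] rot [ 1.7996e+02 -6.0000e-02 -1.4600e+00] gap 50.3 grip 0.0 F [ 1.2 -0.2  0.2]
spin -0.001 shift [ 0.1  0.6 57.5]
```

View pics/s7.png

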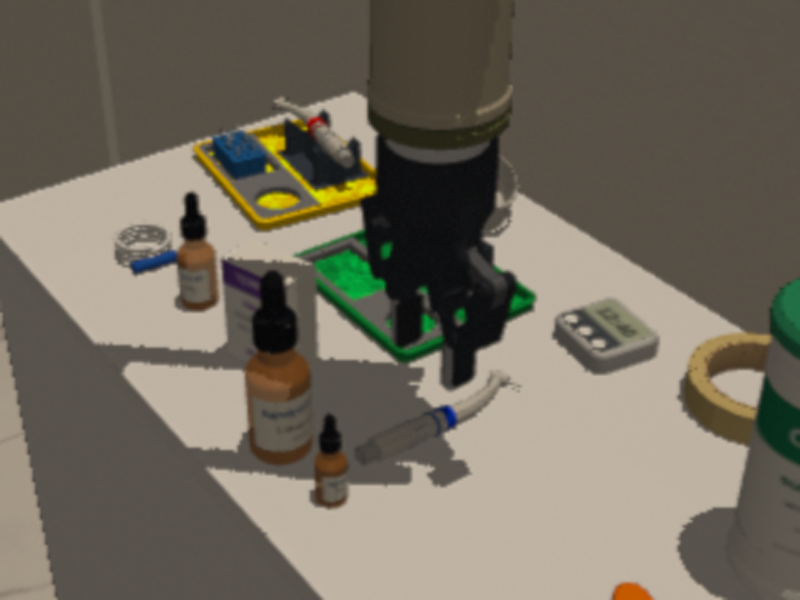

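The bur block sits in the yellow pocket at (240,152). The gripper is above the blue handpiece, whose band is at (447,415), so I'll go down and grip.

{"name": "carry_out", "arguments": {
  "commands": [
    {"translation": [0,0.0005,0.012],"spin": 0,"jaw": 0.05},
    {"translation": [0,0,0.016],"spin": 0,"jaw": 0.05},
    {"translation": [0,0,0.014],"spin": 0,"jaw": 0.05},
    {"translation": [0,0,0.01],"spin": 0,"jaw": 0.05},
    {"translation": [0,0,0.0045],"spin": 0,"jaw": 0.05},
    {"translation": [0,0,0],"spin": 0,"jaw": 0.05},
    {"translation": [0,0,0],"spin": 0,"jaw": 0.05},
    {"translation": [0,0,0],"spin": 0,"jaw": 0.05}
  ]
}}

```text
time: 23.57
tool_pos: [491.6, -372.7, 2.6]
tcp_rot: [180.0, -0.1, -1.6]
ft_force: [0.1, 0.2, 0.2]
finger_gap: 50.0
grip_force: 0.0
```

{"name": "carry_out", "arguments": {
  "commands": [
    {"translation": [0,0,0],"spin": 0,"jaw": 0.04},
    {"translation": [0,0,0],"spin": 0,"jaw": 0.03},
    {"translation": [0,0,0],"spin": 0,"jaw": 0.02},
    {"translation": [0,0,0],"spin": 0,"jaw": 0.01},
    {"translation": [0,0,0],"spin": 0,"jaw": 0.01},
    {"translation": [0,0,0],"spin": 0,"jaw": 0.01},
    {"translation": [0,0,0],"spin": 0,"jaw": 0.01},
    {"translation": [0,0,0],"spin": 0,"jaw": 0.01}
  ],
  "squeeze": 40
}}

```text
time: 24.23
tool_pos: [491.5, -372.7, 2.6]
tcp_rot: [179.9, -0.1, -1.6]
ft_force: [0.4, 0.3, 6.1]
finger_gap: 17.9
grip_force: 38.2
```

{"name": "carry_out", "arguments": {
  "commands": [
    {"translation": [0,0,-0.01],"spin": 0,"jaw": 0.005},
    {"translation": [0,0,-0.02],"spin": 0,"jaw": 0.005},
    {"translation": [0,0,-0.03],"spin": 0,"jaw": 0.005},
    {"translation": [0,0,-0.03],"spin": 0,"jaw": 0.005},
    {"translation": [0,0,-0.02],"spin": 0,"jaw": 0.005},
    {"translation": [0,0,0],"spin": 0,"jaw": 0.005},
    {"translation": [0,0,0],"spin": 0,"jaw": 0.005},
    {"translation": [0,0,0],"spin": 0,"jaw": 0.005}
  ]
}}

```text
time: 24.9
tool_pos: [490.5, -371.7, 110.9]
tcp_rot: [-179.9, 0.1, -1.6]
ft_force: [-0.3, 0.4, -1.7]
finger_gap: 17.4
grip_force: 38.9
```

```bash
python3 go.py 625.9 -218.2 60 88.8
```

```text
t 24.9 at [ 490.5 -371.7  110.9] rot [-1.7995e+02  6.0000e-02 -1.5600e+00] gap 17.4 grip 38.9 F [-0.3  0.4 -1.7]
spin -1.577 shift [156.3 132.1  50.9]
```

{"name": "carry_out", "arguments": {
  "commands": [
    {"translation": [0,0,0],"spin": -0.12,"jaw": 0.005},
    {"translation": [0,0,0],"spin": -0.12,"jaw": 0.005},
    {"translation": [0,0,0],"spin": -0.12,"jaw": 0.005},
    {"translation": [0,0,0],"spin": -0.12,"jaw": 0.005},
    {"translation": [0,0,0],"spin": -0.12,"jaw": 0.005},
    {"translation": [0,0,0],"spin": -0.12,"jaw": 0.005},
    {"translation": [0,0,0],"spin": -0.12,"jaw": 0.005},
    {"translation": [0,0,0],"spin": -0.12,"jaw": 0.005}
  ]
}}

```text
time: 25.57
tool_pos: [489.8, -371.1, 109.2]
tcp_rot: [-179.8, -0.0, 53.8]
ft_force: [0.1, 0.3, -0.2]
finger_gap: 17.6
grip_force: 38.9
```

{"name": "carry_out", "arguments": {
  "commands": [
    {"translation": [0,0,0],"spin": -0.12,"jaw": 0.005},
    {"translation": [0,0,0],"spin": -0.12,"jaw": 0.005},
    {"translation": [0,0,0],"spin": -0.12,"jaw": 0.005},
    {"translation": [0,0,0],"spin": -0.12,"jaw": 0.005},
    {"translation": [0,0,0],"spin": -0.12,"jaw": 0.005},
    {"translation": [0,0,0],"spin": -0.017,"jaw": 0.005},
    {"translation": [0.01,0.008,0],"spin": 0,"jaw": 0.005},
    {"translation": [0.018,0.015,0],"spin": 0,"jaw": 0.005}
  ]
}}

```text
time: 26.23
tool_pos: [513.3, -345.1, 110.4]
tcp_rot: [-179.9, -0.0, 88.4]
ft_force: [0.1, -0.3, -1.2]
finger_gap: 17.5
grip_force: 38.9
```

{"name": "carry_out", "arguments": {
  "commands": [
    {"translation": [0.022,0.018,0],"spin": 0,"jaw": 0.005},
    {"translation": [0.022,0.018,0],"spin": 0,"jaw": 0.005},
    {"translation": [0.022,0.018,0],"spin": 0,"jaw": 0.005},
    {"translation": [0.022,0.018,0],"spin": 0,"jaw": 0.005},
    {"translation": [0.019,0.017,0],"spin": 0,"jaw": 0.005},
    {"translation": [0.014,0.013,0],"spin": 0,"jaw": 0.005},
    {"translation": [0.007,0.007,0],"spin": 0,"jaw": 0.005},
    {"translation": [0,0,0],"spin": 0,"jaw": 0.005}
  ]
}}

```text
time: 26.9
tool_pos: [627.3, -216.5, 110.9]
tcp_rot: [-180.0, -0.1, 88.8]
ft_force: [-0.2, -0.5, -0.1]
finger_gap: 17.5
grip_force: 38.9
```

{"name": "carry_out", "arguments": {
  "commands": [
    {"translation": [0,0,0.01],"spin": 0,"jaw": 0.005},
    {"translation": [0,0,0.02],"spin": 0,"jaw": 0.005},
    {"translation": [0,0,0.02],"spin": 0,"jaw": 0.005},
    {"translation": [0,0,0.015],"spin": 0,"jaw": 0.005},
    {"translation": [0,0,0.006],"spin": 0,"jaw": 0.005},
    {"translation": [0,0,0],"spin": 0,"jaw": 0.005},
    {"translation": [0,0,0],"spin": 0,"jaw": 0.005},
    {"translation": [0,0,0],"spin": 0,"jaw": 0.005}
  ]
}}

```text
time: 27.57
tool_pos: [627.0, -219.7, 42.2]
tcp_rot: [179.9, 0.0, 88.8]
ft_force: [0.3, 0.4, -1.1]
finger_gap: 17.4
grip_force: 39.0
```

```bash
python3 go.py 625.9 -218.2 27 88.8
```

```text
t 27.57 at [ 627.  -219.7   42.2] rot [1.799e+02 5.000e-02 8.876e+01] gap 17.4 grip 39.0 F [ 0.3  0.4 -1.1]
spin -0.001 shift [ 1.5 -1.2 15.2]
```

{"name": "carry_out", "arguments": {
  "commands": [
    {"translation": [0.0015,-0.001,0.004],"spin": 0,"jaw": 0.005},
    {"translation": [0,0,0.004],"spin": 0,"jaw": 0.005},
    {"translation": [0,0,0.003],"spin": 0,"jaw": 0.005},
    {"translation": [0,0,0.002],"spin": 0,"jaw": 0.005},
    {"translation": [0,0,0.001],"spin": 0,"jaw": 0.005},
    {"translation": [0,0,0.001],"spin": 0,"jaw": 0.005},
    {"translation": [0,0,0],"spin": 0,"jaw": 0.005},
    {"translation": [0,0,0],"spin": 0,"jaw": 0.005}
  ]
}}

```text
time: 28.23
tool_pos: [625.9, -217.7, 29.5]
tcp_rot: [179.9, 0.0, 88.8]
ft_force: [-12.9, 4.9, 25.8]
finger_gap: 17.6
grip_force: 41.1
```

{"name": "carry_out", "arguments": {
  "commands": [
    {"translation": [0,-0.001,-0.001],"spin": 0,"jaw": 0.005},
    {"translation": [0,-0.001,0],"spin": 0,"jaw": 0.005},
    {"translation": [0,-0.001,0],"spin": 0,"jaw": 0.005},
    {"translation": [0,0,0],"spin": 0,"jaw": 0.005},
    {"translation": [0,0,0],"spin": 0,"jaw": 0.005},
    {"translation": [0,0,0],"spin": 0,"jaw": 0.005},
    {"translation": [0,0,0],"spin": 0,"jaw": 0.005},
    {"translation": [0,0,0],"spin": 0,"jaw": 0.005}
  ]
}}

```text
time: 28.9
tool_pos: [625.3, -217.7, 29.5]
tcp_rot: [179.6, 0.1, 88.8]
ft_force: [4.8, 1.9, 8.0]
finger_gap: 17.8
grip_force: 39.1
```

```bash
python3 -c "
from bench import r;s=r.sense();print(s['wrist_torque'].round(2),s['ft_force'].round(1))"
```

```text
[ 0.45 -0.74 -0.21] [4.8 1.9 8. ]
```

{"name": "carry_out", "arguments": {
  "commands": [
    {"translation": [0,0.001,0],"spin": 0,"jaw": 0.005},
    {"translation": [0,0,0.0005],"spin": 0,"jaw": 0.005},
    {"translation": [0,0,0],"spin": 0,"jaw": 0.005},
    {"translation": [0,0,0],"spin": 0,"jaw": 0.005},
    {"translation": [0,0,0],"spin": 0,"jaw": 0.005},
    {"translation": [0,0,0],"spin": 0,"jaw": 0.005},
    {"translation": [0,0,0],"spin": 0,"jaw": 0.005},
    {"translation": [0,0,0],"spin": 0,"jaw": 0.005}
  ]
}}

```text
time: 29.57
tool_pos: [625.5, -217.8, 29.4]
tcp_rot: [179.7, 0.1, 88.8]
ft_force: [-2.3, 3.0, 14.2]
finger_gap: 17.7
grip_force: 39.8
```

{"name": "carry_out", "arguments": {
  "commands": [
    {"translation": [0,0,0],"spin": 0,"jaw": 0.02},
    {"translation": [0,0,0],"spin": 0,"jaw": 0.022},
    {"translation": [0,0,0],"spin": 0,"jaw": 0.025},
    {"translation": [0,0,0],"spin": 0,"jaw": 0.03},
    {"translation": [0,0,0],"spin": 0,"jaw": 0.036},
    {"translation": [0,0,0],"spin": 0,"jaw": 0.04},
    {"translation": [0,0,0],"spin": 0,"jaw": 0.04},
    {"translation": [0,0,0],"spin": 0,"jaw": 0.04}
  ]
}}

```text
time: 30.23
tool_pos: [623.2, -217.4, 26.1]
tcp_rot: [-180.0, -0.0, 88.8]
ft_force: [-0.0, -0.7, 0.3]
finger_gap: 39.9
grip_force: 0.0
```

{"name": "carry_out", "arguments": {
  "commands": [
    {"translation": [0,0,-0.005],"spin": 0,"jaw": 0.04},
    {"translation": [0,0,-0.015],"spin": 0,"jaw": 0.04},
    {"translation": [0,0,-0.025],"spin": 0,"jaw": 0.04},
    {"translation": [0,0,-0.035],"spin": 0,"jaw": 0.04},
    {"translation": [0,0,-0.035],"spin": 0,"jaw": 0.05},
    {"translation": [0,0,-0.015],"spin": 0,"jaw": 0.05},
    {"translation": [0,0,0],"spin": 0,"jaw": 0.05},
    {"translation": [0,0,0],"spin": 0,"jaw": 0.05}
  ]
}}

```text
time: 30.9
tool_pos: [624.7, -218.1, 159.7]
tcp_rot: [179.7, 0.1, 88.8]
ft_force: [-0.1, 0.4, -0.3]
finger_gap: 49.9
grip_force: 0.0
```

```bash
python3 go.py 439.8 -136 130 88.8; python3 - <<'E'
from bench import r
import cv2
p=r.snapshot("scene");cv2.imwrite("pics/s8.png",cv2.resize(p["pixels"][130:330,230:470],(720,600),interpolation=cv2.INTER_CUBIC))
E
```

```text
t 30.9 at [ 624.7 -218.1  159.7] rot [1.7974e+02 1.1000e-01 8.8800e+01] gap 49.9 grip 0.0 F [-0.1  0.4 -0.3]
spin -0.0 shift [  78.2 -186.6   29.7]
```

View pics/s8.png

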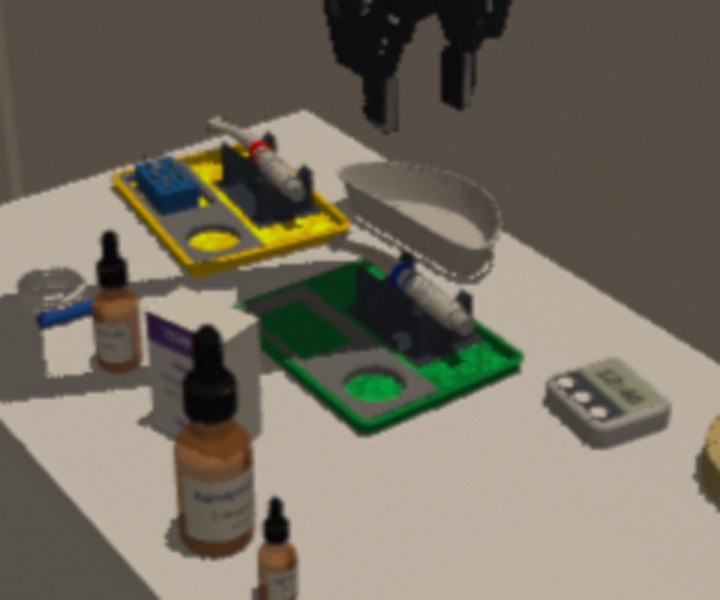

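The blue handpiece lies in the green tray's rests with its band at (402,275). Next is the middle-sized bottle.

{"name": "carry_out", "arguments": {
  "commands": [
    {"translation": [0.004,-0.01,0],"spin": 0,"jaw": 0.055},
    {"translation": [0.009,-0.022,0],"spin": 0,"jaw": 0.055},
    {"translation": [0.012,-0.028,0],"spin": 0,"jaw": 0.055},
    {"translation": [0.012,-0.028,0],"spin": 0,"jaw": 0.055},
    {"translation": [0.012,-0.028,0],"spin": 0,"jaw": 0.055},
    {"translation": [0.012,-0.028,0],"spin": 0,"jaw": 0.055},
    {"translation": [0.01,-0.024,0],"spin": 0,"jaw": 0.055},
    {"translation": [0.007,-0.0185,0],"spin": 0,"jaw": 0.055}
  ]
}}

```text
time: 31.62
tool_pos: [435.5, -134.1, 154.2]
tcp_rot: [-179.8, -0.1, 88.8]
ft_force: [-0.5, -0.3, 0.2]
finger_gap: 55.2
grip_force: 0.0
```

{"name": "carry_out", "arguments": {
  "commands": [
    {"translation": [0,0,0.01],"spin": 0,"jaw": 0.055},
    {"translation": [0,0,0.014],"spin": 0,"jaw": 0.055},
    {"translation": [0,0,0.006],"spin": 0,"jaw": 0.055},
    {"translation": [0,0,0],"spin": 0,"jaw": 0.055},
    {"translation": [0,0,0],"spin": 0,"jaw": 0.055},
    {"translation": [0,0,0],"spin": 0,"jaw": 0.055},
    {"translation": [0,0,0],"spin": 0,"jaw": 0.055},
    {"translation": [0,0,0],"spin": 0,"jaw": 0.055}
  ]
}}

```text
time: 32.28
tool_pos: [439.0, -135.8, 126.8]
tcp_rot: [180.0, 0.0, 88.8]
ft_force: [-0.0, 0.3, -0.2]
finger_gap: 54.9
grip_force: 0.0
```

```bash
python3 go.py 439.8 -136 37 88.8; cat > chk.py <<'E'
import re
s=open("m.py").read()
s=s.replace('(293,288),(270,235)','(293,288),(270,235)')
exec(s)
E
python3 chk.py | grep -A3 dropper
```

```text
t 32.28 at [ 439.  -135.8  126.8] rot [1.7996e+02 2.0000e-02 8.8800e+01] gap 54.9 grip 0.0 F [-0.   0.3 -0.2]
spin -0.0 shift [-0.2  0.8 89.8]
dropper_bottle [(0.8, array([380., 310.]), 464), (0.96, array([270., 234.]), 575)]
   top [ 439.8 -135.4] 0.0 0.0
   scene [ 440.5 -134.8] -11.2 0.898
   both [ 440.5 -134.8] -11.2 0.449
```

{"name": "carry_out", "arguments": {
  "commands": [
    {"translation": [0,0.001,0.01],"spin": 0,"jaw": 0.055},
    {"translation": [0,0,0.018],"spin": 0,"jaw": 0.055},
    {"translation": [0,0,0.02],"spin": 0,"jaw": 0.055},
    {"translation": [0,0,0.02],"spin": 0,"jaw": 0.055},
    {"translation": [0,0,0.014],"spin": 0,"jaw": 0.055},
    {"translation": [0,0,0.008],"spin": 0,"jaw": 0.055},
    {"translation": [0,0,0],"spin": 0,"jaw": 0.055},
    {"translation": [0,0,0],"spin": 0,"jaw": 0.055}
  ]
}}

```text
time: 33.75
tool_pos: [439.2, -135.5, 36.0]
tcp_rot: [-179.9, -0.0, 88.8]
ft_force: [-0.6, -0.2, -0.4]
finger_gap: 55.1
grip_force: 0.0
```

{"name": "carry_out", "arguments": {
  "commands": [
    {"translation": [0,0,0],"spin": 0,"jaw": 0.05},
    {"translation": [0,0,0],"spin": 0,"jaw": 0.043},
    {"translation": [0,0,0],"spin": 0,"jaw": 0.036},
    {"translation": [0,0,0],"spin": 0,"jaw": 0.03},
    {"translation": [0,0,0],"spin": 0,"jaw": 0.024},
    {"translation": [0,0,0],"spin": 0,"jaw": 0.02},
    {"translation": [0,0,0],"spin": 0,"jaw": 0.02},
    {"translation": [0,0,0],"spin": 0,"jaw": 0.02}
  ],
  "squeeze": 35
}}

```text
time: 34.42
tool_pos: [440.3, -135.9, 37.4]
tcp_rot: [179.9, 0.0, 88.8]
ft_force: [-0.3, 0.8, 5.9]
finger_gap: 30.2
grip_force: 34.3
```

{"name": "carry_out", "arguments": {
  "commands": [
    {"translation": [0,0,-0.008],"spin": 0,"jaw": 0.02},
    {"translation": [0,0,-0.018],"spin": 0,"jaw": 0.02},
    {"translation": [0,0,-0.024],"spin": 0,"jaw": 0.02},
    {"translation": [0,0,-0.024],"spin": 0,"jaw": 0.02},
    {"translation": [0,0,-0.022],"spin": 0,"jaw": 0.02},
    {"translation": [0,0,-0.014],"spin": 0,"jaw": 0.02},
    {"translation": [0,0,0],"spin": 0,"jaw": 0.02},
    {"translation": [0,0,0],"spin": 0,"jaw": 0.02}
  ]
}}

```text
time: 35.08
tool_pos: [440.1, -135.8, 147.1]
tcp_rot: [179.9, 0.0, 88.8]
ft_force: [0.3, -0.4, -1.6]
finger_gap: 29.3
grip_force: 34.8
```

```bash
python3 go.py 556.9 -264.8 100 88.8;python3 go.py 556.9 -264.8 100 88.8
```

```text
t 35.08 at [ 440.1 -135.8  147.1] rot [1.7989e+02 4.0000e-02 8.8790e+01] gap 29.3 grip 34.8 F [ 0.3 -0.4 -1.6]
spin -0.0 shift [-126.5  119.5   47.1]
t 35.08 at [ 440.1 -135.8  147.1] rot [1.7989e+02 4.0000e-02 8.8790e+01] gap 29.3 grip 34.8 F [ 0.3 -0.4 -1.6]
spin -0.0 shift [-126.5  119.5   47.1]
```

{"name": "carry_out", "arguments": {
  "commands": [
    {"translation": [-0.005,0.012,0],"spin": 0,"jaw": 0.02},
    {"translation": [-0.012,0.02,0],"spin": 0,"jaw": 0.02},
    {"translation": [-0.018,0.022,0],"spin": 0,"jaw": 0.02},
    {"translation": [-0.02,0.02,0],"spin": 0,"jaw": 0.02},
    {"translation": [-0.021,0.018,0],"spin": 0,"jaw": 0.02},
    {"translation": [-0.022,0.014,0],"spin": 0,"jaw": 0.02},
    {"translation": [-0.018,0.009,0],"spin": 0,"jaw": 0.02},
    {"translation": [-0.0105,0.0045,0],"spin": 0,"jaw": 0.02}
  ]
}}

```text
time: 35.75
tool_pos: [556.0, -265.9, 143.5]
tcp_rot: [-179.8, -0.1, 88.8]
ft_force: [-0.1, -0.1, -0.5]
finger_gap: 29.8
grip_force: 34.9
```

{"name": "carry_out", "arguments": {
  "commands": [
    {"translation": [0,0,0.01],"spin": 0,"jaw": 0.02},
    {"translation": [0,0,0.02],"spin": 0,"jaw": 0.02},
    {"translation": [0,0,0.025],"spin": 0,"jaw": 0.02},
    {"translation": [0,0,0.02],"spin": 0,"jaw": 0.02},
    {"translation": [0,0,0.01],"spin": 0,"jaw": 0.02},
    {"translation": [0,0,0],"spin": 0,"jaw": 0.02},
    {"translation": [0,0,0],"spin": 0,"jaw": 0.02},
    {"translation": [0,0,0],"spin": 0,"jaw": 0.02}
  ]
}}

```text
time: 36.42
tool_pos: [556.9, -264.6, 62.4]
tcp_rot: [179.9, 0.0, 88.8]
ft_force: [-0.3, 0.3, 0.2]
finger_gap: 29.8
grip_force: 34.9
```

```bash
python3 go.py 556.9 -264.8 42 88.8; python3 - <<'E'
from bench import r
import cv2
p=r.snapshot("scene");cv2.imwrite("pics/s9.png",cv2.resize(p["pixels"][160:310,280:460],(720,600),interpolation=cv2.INTER_CUBIC))
E
```

```text
t 36.42 at [ 556.9 -264.6   62.4] rot [1.7993e+02 4.0000e-02 8.8810e+01] gap 29.8 grip 34.9 F [-0.3  0.3  0.2]
spin 0.0 shift [-0.2 -0.  20.4]
```

View pics/s9.png

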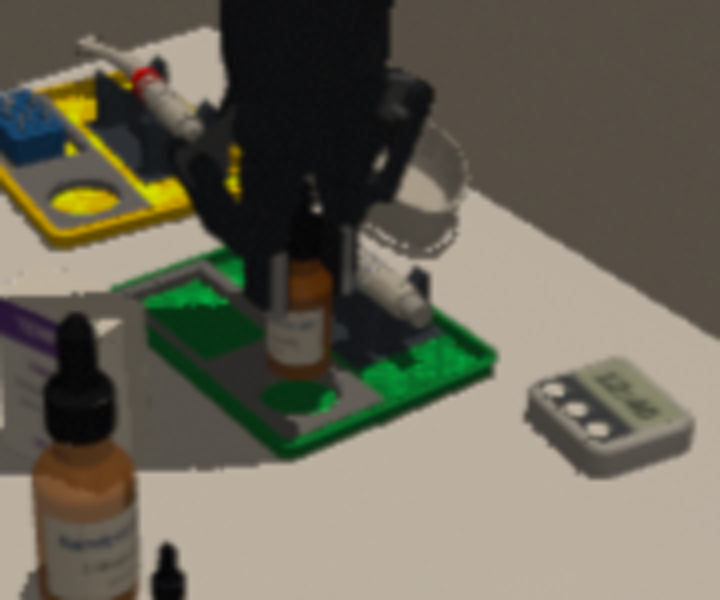

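The bottle hangs upright above the round well at (300,395) in the crop. I'll lower it slowly.

{"name": "carry_out", "arguments": {
  "commands": [
    {"translation": [0,0,0.006],"spin": 0,"jaw": 0.02},
    {"translation": [0,0,0.006],"spin": 0,"jaw": 0.02},
    {"translation": [0,0,0.004],"spin": 0,"jaw": 0.02},
    {"translation": [0,0,0.003],"spin": 0,"jaw": 0.02},
    {"translation": [0,0,0.002],"spin": 0,"jaw": 0.02},
    {"translation": [0,0,0.001],"spin": 0,"jaw": 0.02},
    {"translation": [0,0,0],"spin": 0,"jaw": 0.02},
    {"translation": [0,0,0],"spin": 0,"jaw": 0.02}
  ]
}}

```text
time: 37.13
tool_pos: [556.4, -264.7, 40.4]
tcp_rot: [-180.0, 0.0, 88.8]
ft_force: [-4.9, 3.0, 10.6]
finger_gap: 30.0
grip_force: 35.8
```

Contact came at z = 40.4, which is the floor depth of the well. I'll release.

{"name": "carry_out", "arguments": {
  "commands": [
    {"translation": [0,0,-0.0005],"spin": 0,"jaw": 0.02},
    {"translation": [0,0,0],"spin": 0,"jaw": 0.02},
    {"translation": [0,0,0],"spin": 0,"jaw": 0.031},
    {"translation": [0,0,0],"spin": 0,"jaw": 0.034},
    {"translation": [0,0,0],"spin": 0,"jaw": 0.038},
    {"translation": [0,0,0],"spin": 0,"jaw": 0.042},
    {"translation": [0,0,0],"spin": 0,"jaw": 0.046},
    {"translation": [0,0,0],"spin": 0,"jaw": 0.046}
  ]
}}

```text
time: 37.8
tool_pos: [556.3, -264.6, 39.6]
tcp_rot: [-180.0, -0.0, 88.8]
ft_force: [-0.3, 0.7, 0.4]
finger_gap: 46.2
grip_force: 0.0
```

{"name": "carry_out", "arguments": {
  "commands": [
    {"translation": [0,0,-0.005],"spin": 0,"jaw": 0.046},
    {"translation": [0,0,-0.015],"spin": 0,"jaw": 0.046},
    {"translation": [0,0,-0.025],"spin": 0,"jaw": 0.046},
    {"translation": [0,0,-0.03],"spin": 0,"jaw": 0.046},
    {"translation": [0,0,-0.025],"spin": 0,"jaw": 0.046},
    {"translation": [0,0,-0.015],"spin": 0,"jaw": 0.055},
    {"translation": [0,0,0],"spin": 0,"jaw": 0.055},
    {"translation": [0,0,0],"spin": 0,"jaw": 0.055}
  ]
}}

```text
time: 38.47
tool_pos: [557.1, -265.0, 156.3]
tcp_rot: [179.9, 0.1, 88.8]
ft_force: [0.1, 0.3, -0.4]
finger_gap: 55.0
grip_force: 0.0
```

```bash
python3 go.py 448.4 -233.9 110 107.5; python3 m.py | grep -A3 strip
```

```text
t 38.47 at [ 557.1 -265.   156.3] rot [1.7985e+02 8.0000e-02 8.8800e+01] gap 55.0 grip 0.0 F [ 0.1  0.3 -0.4]
spin -0.326 shift [ 62.4 -94.3  46.3]
strip_box [(0.39, array([353., 289.]), 69), (0.74, array([293., 246.]), 1061)]
   top [ 440.5 -232.2] 30.7 0.149
   scene [ 448.  -234.6] 15.2 0.585
   both [ 448.7 -232.9] 15.5 0.364
  return _methods._mean(a, axis=axis, dtype=dtype,
  ret = ret.dtype.type(ret / rcount)
Traceback (most recent call last):
  File "m.py", line 18, in <module>
    d=W-band; far=np.linalg.svd(d,full_matrices=False)[2][0]
                  ~~~~~~~~~~~~~^^^^^^^^^^^^^^^^^^^^^^^
numpy.linalg.LinAlgError: SVD did not converge
```

{"name": "carry_out", "arguments": {
  "commands": [
    {"translation": [0,0,0],"spin": -0.109,"jaw": 0.055},
    {"translation": [0,0,0],"spin": -0.109,"jaw": 0.055},
    {"translation": [0,0,0],"spin": -0.108,"jaw": 0.055},
    {"translation": [0.008,-0.012,0],"spin": 0,"jaw": 0.055},
    {"translation": [0.014,-0.021,0],"spin": 0,"jaw": 0.055},
    {"translation": [0.016,-0.024,0],"spin": 0,"jaw": 0.055},
    {"translation": [0.015,-0.023,0],"spin": 0,"jaw": 0.055},
    {"translation": [0.0095,-0.0145,0],"spin": 0,"jaw": 0.055}
  ]
}}

```text
time: 39.83
tool_pos: [445.4, -232.6, 154.4]
tcp_rot: [-180.0, -0.0, 107.5]
ft_force: [0.5, 0.0, -0.5]
finger_gap: 54.9
grip_force: 0.0
```

{"name": "carry_out", "arguments": {
  "commands": [
    {"translation": [0,0,0.01],"spin": 0,"jaw": 0.055},
    {"translation": [0,0,0.02],"spin": 0,"jaw": 0.055},
    {"translation": [0,0,0.016],"spin": 0,"jaw": 0.055},
    {"translation": [0,0,0],"spin": 0,"jaw": 0.055},
    {"translation": [0,0,0],"spin": 0,"jaw": 0.055},
    {"translation": [0,0,0],"spin": 0,"jaw": 0.055},
    {"translation": [0,0,0],"spin": 0,"jaw": 0.055},
    {"translation": [0,0,0],"spin": 0,"jaw": 0.055}
  ]
}}

```text
time: 40.5
tool_pos: [448.3, -233.9, 110.0]
tcp_rot: [179.9, 0.1, 107.5]
ft_force: [-1.1, -0.2, -0.2]
finger_gap: 54.9
grip_force: 0.0
```

```bash
python3 go.py 448.4 -233.9 57 107.5; python3 - <<'E'
from bench import r
import cv2
p=r.snapshot("scene");cv2.imwrite("pics/s10.png",cv2.resize(p["pixels"][160:310,240:420],(720,600),interpolation=cv2.INTER_CUBIC))
E
```

```text
t 40.5 at [ 448.3 -233.9  110. ] rot [1.7993e+02 9.0000e-02 1.0748e+02] gap 54.9 grip 0.0 F [-1.1 -0.2 -0.2]
spin -0.0 shift [-0.1  0.1 53. ]
```

View pics/s10.png

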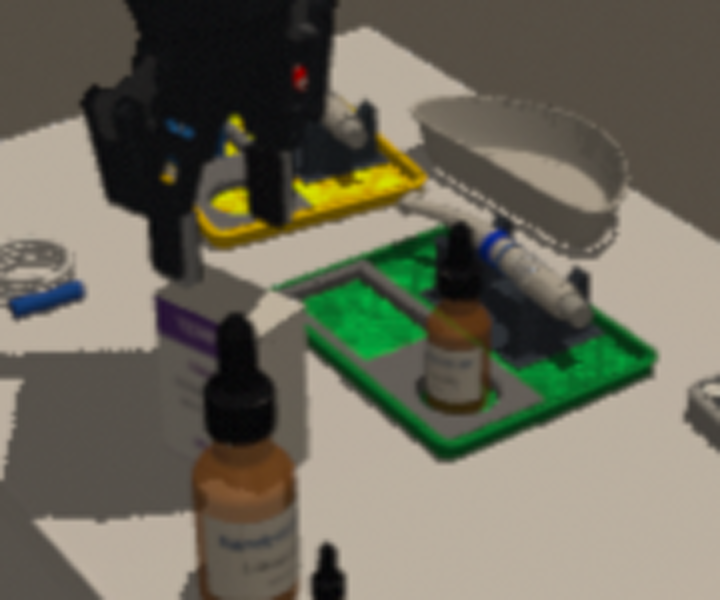

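The bottle stands in the well at (458,390) and the blue handpiece is in both rests. The fingers straddle the carton top at (230,290), so I'll go down and grip it.

{"name": "carry_out", "arguments": {
  "commands": [
    {"translation": [0,0,0.01],"spin": 0,"jaw": 0.055},
    {"translation": [0,0,0.016],"spin": 0,"jaw": 0.055},
    {"translation": [0,0,0.016],"spin": 0,"jaw": 0.055},
    {"translation": [0,0,0.011],"spin": 0,"jaw": 0.055},
    {"translation": [0,0,0],"spin": 0,"jaw": 0.055},
    {"translation": [0,0,0],"spin": 0,"jaw": 0.055},
    {"translation": [0,0,0],"spin": 0,"jaw": 0.055},
    {"translation": [0,0,0],"spin": 0,"jaw": 0.055}
  ]
}}

```text
time: 41.22
tool_pos: [448.2, -233.8, 56.9]
tcp_rot: [179.9, 0.1, 107.5]
ft_force: [0.4, 0.0, 1.2]
finger_gap: 55.2
grip_force: 0.0
```

{"name": "carry_out", "arguments": {
  "commands": [
    {"translation": [0,0,0],"spin": 0,"jaw": 0.05},
    {"translation": [0,0,0],"spin": 0,"jaw": 0.043},
    {"translation": [0,0,0],"spin": 0,"jaw": 0.037},
    {"translation": [0,0,0],"spin": 0,"jaw": 0.03},
    {"translation": [0,0,0],"spin": 0,"jaw": 0.025},
    {"translation": [0,0,0],"spin": 0,"jaw": 0.025},
    {"translation": [0,0,0],"spin": 0,"jaw": 0.025},
    {"translation": [0,0,0],"spin": 0,"jaw": 0.025}
  ],
  "squeeze": 35
}}

```text
time: 41.88
tool_pos: [447.8, -233.5, 56.3]
tcp_rot: [180.0, 0.0, 107.5]
ft_force: [-0.7, 0.1, 6.0]
finger_gap: 33.8
grip_force: 35.2
```

{"name": "carry_out", "arguments": {
  "commands": [
    {"translation": [0,0,-0.005],"spin": 0,"jaw": 0.025},
    {"translation": [0,0,-0.015],"spin": 0,"jaw": 0.025},
    {"translation": [0,0,-0.018],"spin": 0,"jaw": 0.025},
    {"translation": [0,0,-0.012],"spin": 0,"jaw": 0.025},
    {"translation": [0,0,0],"spin": 0.109,"jaw": 0.025},
    {"translation": [0,0,0],"spin": 0.109,"jaw": 0.025},
    {"translation": [0,0,0],"spin": 0.108,"jaw": 0.025},
    {"translation": [0,0,0],"spin": 0,"jaw": 0.025}
  ]
}}

```text
time: 42.55
tool_pos: [447.3, -233.3, 105.8]
tcp_rot: [-180.0, -0.0, 88.5]
ft_force: [-0.2, -0.6, -1.0]
finger_gap: 33.8
grip_force: 34.9
```

```bash
python3 go.py 558.7 -180.8 80 88.8
```

```text
t 42.55 at [ 447.3 -233.3  105.8] rot [-179.99   -0.     88.5 ] gap 33.8 grip 34.9 F [-0.2 -0.6 -1. ]
spin -0.005 shift [ 54.8 110.3  25.8]
```

{"name": "carry_out", "arguments": {
  "commands": [
    {"translation": [0.012,0.005,0],"spin": 0,"jaw": 0.025},
    {"translation": [0.018,0.01,0],"spin": 0,"jaw": 0.025},
    {"translation": [0.015,0.018,0],"spin": 0,"jaw": 0.025},
    {"translation": [0.0098,0.023,0],"spin": 0,"jaw": 0.025},
    {"translation": [0,0.022,0],"spin": 0,"jaw": 0.025},
    {"translation": [0,0.018,0],"spin": 0,"jaw": 0.025},
    {"translation": [0,0.01,0],"spin": 0,"jaw": 0.025},
    {"translation": [0,0.0043,0],"spin": 0,"jaw": 0.025}
  ]
}}

```text
time: 43.22
tool_pos: [560.0, -180.6, 105.6]
tcp_rot: [180.0, -0.0, 89.0]
ft_force: [0.3, -0.7, -1.7]
finger_gap: 33.6
grip_force: 35.1
```

{"name": "carry_out", "arguments": {
  "commands": [
    {"translation": [0,0,0.008],"spin": 0,"jaw": 0.025},
    {"translation": [0,0,0.012],"spin": 0,"jaw": 0.025},
    {"translation": [0,0,0.006],"spin": 0,"jaw": 0.025},
    {"translation": [0,0,0],"spin": 0,"jaw": 0.025},
    {"translation": [0,0,0],"spin": 0,"jaw": 0.025},
    {"translation": [0,0,0],"spin": 0,"jaw": 0.025},
    {"translation": [0,0,0],"spin": 0,"jaw": 0.025},
    {"translation": [0,0,0],"spin": 0,"jaw": 0.025}
  ]
}}

```text
time: 43.88
tool_pos: [559.2, -181.1, 80.5]
tcp_rot: [179.9, 0.0, 88.8]
ft_force: [0.6, -0.0, -1.4]
finger_gap: 33.7
grip_force: 35.1
```

```bash
python3 go.py 558.7 -180.8 60 88.8; python3 - <<'E'
from bench import r
import cv2
p=r.snapshot("scene");cv2.imwrite("pics/s11.png",cv2.resize(p["pixels"][160:310,260:440],(720,600),interpolation=cv2.INTER_CUBIC))
E
```

```text
t 43.88 at [ 559.2 -181.1   80.5] rot [1.7994e+02 3.0000e-02 8.8790e+01] gap 33.7 grip 35.1 F [ 0.6 -0.  -1.4]
spin -0.0 shift [ 0.3 -0.5 20.5]
```

View pics/s11.png

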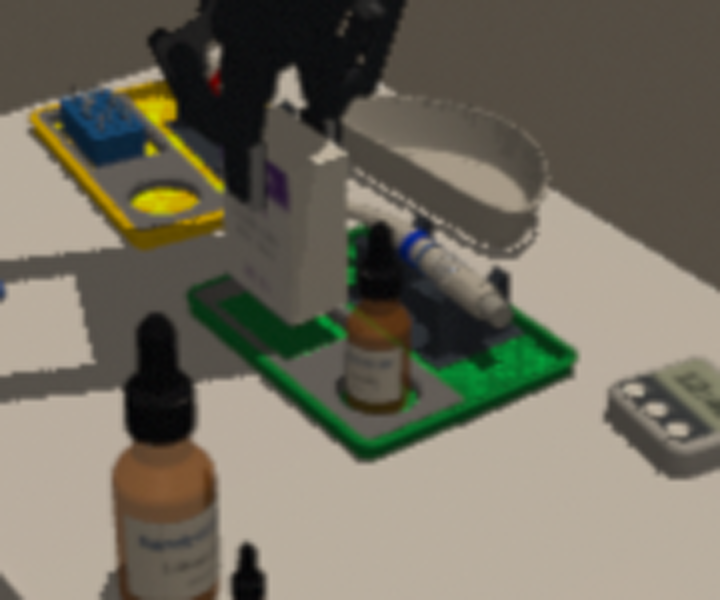

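The carton hangs over the green pocket at (290,310) in the crop, clear of the bottle. I'll lower it.

{"name": "carry_out", "arguments": {
  "commands": [
    {"translation": [0,-0.0005,0.006],"spin": 0,"jaw": 0.025},
    {"translation": [0,0,0.006],"spin": 0,"jaw": 0.025},
    {"translation": [0,0,0.004],"spin": 0,"jaw": 0.025},
    {"translation": [0,0,0.003],"spin": 0,"jaw": 0.025},
    {"translation": [0,0,0.001],"spin": 0,"jaw": 0.025},
    {"translation": [0,0,0.001],"spin": 0,"jaw": 0.025},
    {"translation": [0,0,0],"spin": 0,"jaw": 0.025},
    {"translation": [0,0,0],"spin": 0,"jaw": 0.025}
  ]
}}

```text
time: 44.6
tool_pos: [558.4, -180.8, 59.2]
tcp_rot: [180.0, -0.0, 88.8]
ft_force: [-2.0, 1.8, 4.9]
finger_gap: 33.6
grip_force: 35.6
```

Contact is at floor height, so I'll release and withdraw.

{"name": "carry_out", "arguments": {
  "commands": [
    {"translation": [0,0,0],"spin": 0,"jaw": 0.025},
    {"translation": [0,0,0],"spin": 0,"jaw": 0.034},
    {"translation": [0,0,0],"spin": 0,"jaw": 0.037},
    {"translation": [0,0,0],"spin": 0,"jaw": 0.04},
    {"translation": [0,0,0],"spin": 0,"jaw": 0.044},
    {"translation": [0,0,0],"spin": 0,"jaw": 0.048},
    {"translation": [0,0,0],"spin": 0,"jaw": 0.048},
    {"translation": [0,0,0],"spin": 0,"jaw": 0.048}
  ]
}}

```text
time: 45.27
tool_pos: [558.3, -180.9, 58.7]
tcp_rot: [-180.0, -0.0, 88.8]
ft_force: [0.1, 0.1, -0.6]
finger_gap: 47.4
grip_force: 0.0
```

{"name": "carry_out", "arguments": {
  "commands": [
    {"translation": [0,0,-0.006],"spin": 0,"jaw": 0.048},
    {"translation": [0,0,-0.016],"spin": 0,"jaw": 0.048},
    {"translation": [0,0,-0.028],"spin": 0,"jaw": 0.048},
    {"translation": [0,0,-0.03],"spin": 0,"jaw": 0.048},
    {"translation": [0,0,-0.02],"spin": 0,"jaw": 0.048},
    {"translation": [0,-0.02,0],"spin": 0,"jaw": 0.048},
    {"translation": [0,-0.03,0],"spin": 0,"jaw": 0.048},
    {"translation": [0,-0.03,0],"spin": 0,"jaw": 0.048}
  ]
}}

```text
time: 45.93
tool_pos: [478.2, -179.2, 159.9]
tcp_rot: [179.9, 0.0, 88.8]
ft_force: [-0.3, 0.2, -0.6]
finger_gap: 47.9
grip_force: 0.0
```

{"name": "carry_out", "arguments": {
  "commands": [
    {"translation": [0,-0.03,0],"spin": 0,"jaw": 0.048},
    {"translation": [0,-0.03,0],"spin": 0,"jaw": 0.048},
    {"translation": [0,-0.01,0],"spin": 0,"jaw": 0.048},
    {"translation": [0,0,0],"spin": 0,"jaw": 0.048},
    {"translation": [0,0,0],"spin": 0,"jaw": 0.048},
    {"translation": [0,0,0],"spin": 0,"jaw": 0.048},
    {"translation": [0,0,0],"spin": 0,"jaw": 0.048},
    {"translation": [0,0,0],"spin": 0,"jaw": 0.048}
  ]
}}

```text
time: 46.6
tool_pos: [409.1, -177.7, 158.9]
tcp_rot: [-180.0, -0.0, 88.8]
ft_force: [-0.3, -0.7, -0.6]
finger_gap: 48.3
grip_force: 0.0
```

```bash
python3 - <<'E'
from bench import r
import cv2,numpy as np
T=r.snapshot("top")["pixels"];p=r.snapshot("scene")["pixels"]
a=cv2.resize(p[140:290,220:420],(800,600),interpolation=cv2.INTER_CUBIC)
b=cv2.resize(T[140:290,185:385],(800,600),interpolation=cv2.INTER_CUBIC)
cv2.imwrite("pics/s12.png",a);cv2.imwrite("pics/t12.png",b)
E
```

```text
(no output)
```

View pics/t12.png

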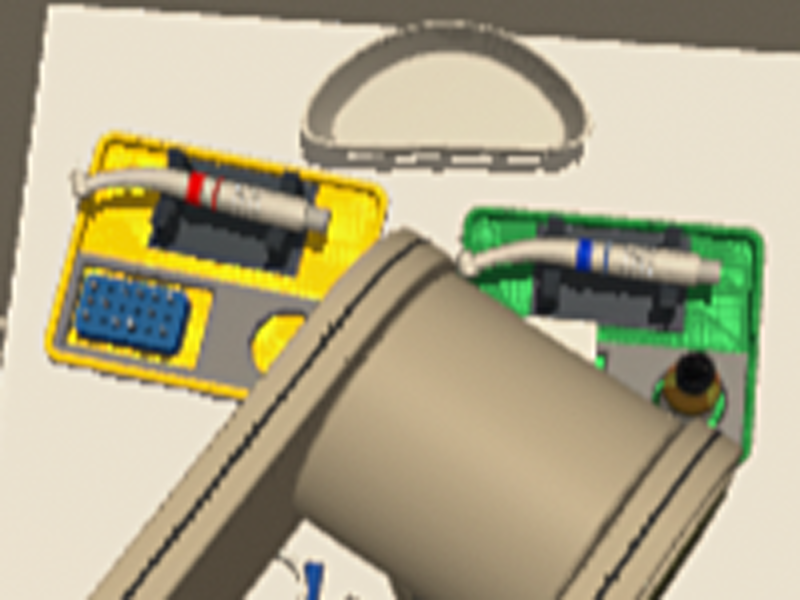

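```bash
python3 - <<'E'
from fit import *
for n in("top","scene"):
    p=r.snapshot(n);c=p["pixels"].astype(int);B,G,R=c[...,0],c[...,1],c[...,2]
    for t,m,o,w in(("red",(R-G>60)&(R-B>60),(611.8,-.5),-7.7),("blue",(B-R>50)&(B-G>30),(591.9,-217.5),-1.2)):
        a=np.radians(w);Q=np.array([[np.cos(a),np.sin(a)],[-np.sin(a),np.cos(a)]])
        v,u=np.nonzero(m); W=np.array([Q@(ray(p,(x,y),36)[:2]-o) for x,y in zip(u,v)])
        W=W[(abs(W[:,0]-34)<20)&(abs(W[:,1])<50)]; print(n,t,len(W),np.median(W,0).round(1) if len(W) else "")
E
```

```text
top red 40 [36.  15.5]
top blue 33 [33.3 15. ]
scene red 17 [37.7 24.4]
scene blue 22 [35.2 21.9]
```

View pics/s12.png

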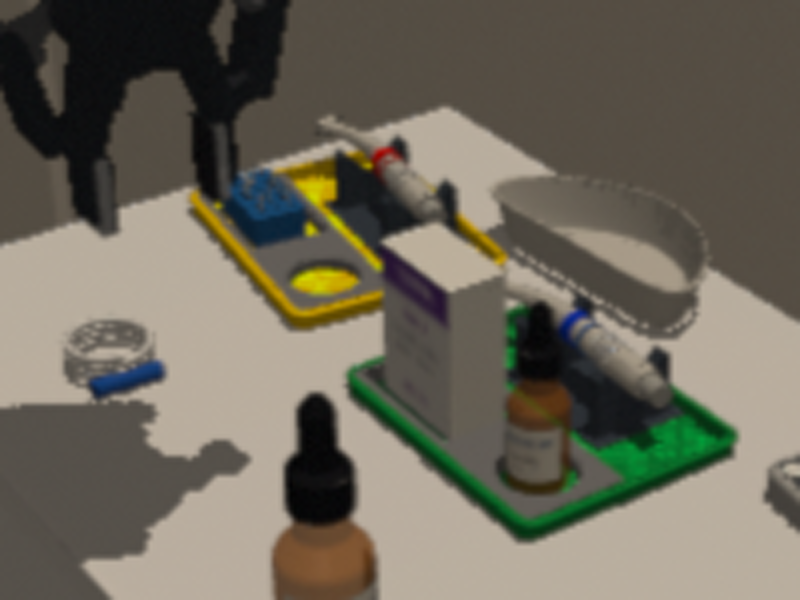

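The top view puts both bands about 15 mm from mid-rest, which matches the planned grip point. In the last picture the carton stands in the green pocket at (440,360), the bottle is in the well at (535,460), and the bur block is in the yellow pocket. The coil at (110,350) hasn't moved. I'll hand the job in.

```bash
python3 -c "
from bench import r
print(r.hand_in())"
```

```text
the job is handed in; nothing more can be done
None
```

Both kits are made up in their trays and the job is handed in, with all five items seated in the final pictures and the robot clear; it took about 47 s of the 112 s, and the judge returned no verdict.

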